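Slide the electrode holder round the bent stand rod

TASK

Pick up the loose drilled electrode holder, thread its bore onto the free end of the stand's bent rod and slide it along and round the bend, letting it follow the rod so that it never binds or bears on the rod with more than about 10 N. Bring it gently fully home against the steel stop collar near the post and let go of it there, leaving the bottle, the beaker and the tip box undisturbed.

Things in the scene. Friction and masses are not known exactly. Their poses are not given: they have to be found in the camera images.
- holder_bore (a point): Mid-point of the bore of the loose electrode holder: grey plastic block 26 mm long along the bore, 32 wide, 44 high, with a dark screw head (10 wide, 8 high) on top; 60 to 130 g. A straight 14 mm round bore runs right through, its axis 24 mm above the underside, midway across. x along the bore, y across, z up. It starts upright on the bench; either end may go on first.
- stand: Fixed stand bolted to the bench; origin on the bench under its post, z up. The post (14 mm thick, 30 x 28 x 28 mm block on top) carries a bent steel rod 10 mm thick, its axis 120 mm above the bench: from the post axis 100 mm level and straight along +x, a bend of about 60 degrees towards -y (60 mm centre-line radius), then 80 mm straight to the rounded free end. Rigid; bent by hand: see rod_tip.
- rod_tip (a point): Where the outermost point of the free end would be were the bend a true, level 60 degrees; x along the end part into the rod, as the holder travels, z up. Being bent by hand, the rod's outer half is really turned about rod_bend by up to 8 degrees sideways (end up to 16 mm off) and tilted up or down by up to 5 degrees (end up to 10 mm off). This is not in the poses: see it or feel for it.
- rod_bend (a point): Point of the rod's centre line at the middle of the bend (exact). x along the rod there, the way the holder travels from free end to post; z up.
- stop_face (a point): Centre, on the rod axis, of the bend-side face of the dark steel stop collar (22 mm diameter, 12 mm thick) clamped rigidly on the rod between post and bend, its place along the rod varying. x points out of the face along the rod towards the bend, z up. With the holder home, the mid-point of its bore is 13 mm out from this point.
- bottle: Bystander: white reagent bottle, 68 mm diameter, 150 mm high. Origin at the centre of its underside.
- beaker: Bystander: glass beaker, 68 mm diameter, 90 mm high. Origin at the centre of its underside.
- tipbox: Bystander: blue box of pipette tips, 85 x 115 mm, 64 mm high. Origin at the centre of its underside.
Not all that is in view belongs to the job. Of the things that look like the part that bears holder_bore, take the one that is nearest to the robot's base at the start.

How it is judged:
By the outcome, as a careful person would: the job done as asked, in the order asked, and still so for the second after the job is handed in, with the robot touching nothing.
It also fails if it takes over 72 s, if anything falls off the work surface, if the arm or the gripper's body presses on something with over 40 N, if the wrist force passes 120 N, or if a joint passes its speed limit or range.

ROBOT

A 7-joint arm with a two-finger parallel gripper is mounted at the origin on the work surface. World frame = base frame: x ahead of the robot, y to its left, z up, the work surface at z = 0. Lengths are in m, angles in rad, forces in N, time in s.
With the tool pointing down it reaches from about 0.4 to 0.875 m from the base axis. Payload 19.3 kg.
Tool frame: the origin (TCP) lies at the very end of the fingers, on their centre line; the grasp point (between the pads) lies 19 mm behind it; z points along the fingers, y is the direction in which the jaws open and shut (so a half turn about z gives the same grasp; the last joint's range is limited). The gripper opens to 85 mm and grips with 20 to 120 N. Pads are 22 mm wide; open, the fingers measure 114 mm over their backs; the gripper's body (76 mm by 85 mm) begins 54 mm behind the grasp point. The pads swing forward as they close: fully open they stand 13 mm farther back than shut.
Start: joints at [1.274, 0.521, -0.036, 1.599, 0.021, 1.021, -0.113], TCP at [0.141, -0.609, 0.231] pointing down, gripper open.
Joint ranges: [-2.91, 2.91], [-0.3, 2.13], [-1.5, 1.42], [0.17, 2.43], [-1.26, 4.41], [0.16, 1.93], [-2.52, 2.52]. Speed limits (rad/s): [1.89, 1.89, 2.39, 2.39, 3.01, 3.01, 3.01].

INTERFACE

Orientations are given as [roll, pitch, yaw] about the fixed x, y, z axes, in that order (R = Rz(yaw) Ry(pitch) Rx(roll)).
In Python, from workcell import bot, grab_frame, calibration, workorder gives the robot as it stands.
- The arm moves only by the tool move_arm, never from a script. Its arguments are lists of equal length, an entry for each row: "jaw": the closure in counts, from 0 (fully open) to 255 (shut); "dp": the shift along the tool's x, y, z in units of 800 mm (1.0 is 800 mm), a list of three; "rotation": the turn, a rotation vector about the tool's x, y, z in units of pi rad (1.0 is pi rad), a list of three. In form: {"jaw": [jaw, ...], "dp": [[dx, dy, dz], ...], "rotation": [[rx, ry, rz], ...]}. A call has 1 to 10 rows; each row shifts and turns the commanded pose from where the row before left it, along the tool's axes as they then stand; what a row does not reach is not made up. A row lasts 1/8 s, in which the tool goes at most 62.5 mm and 10.7 degrees, less where a joint would pass 70% of its speed; a pose out of reach is approached as far as the arm can. A call with a number of a shift or a turn outside -1 to 1 is refused whole. A call with a gripper value outside its range is refused whole. The fingers move at their own pace and stop on an object; "squeeze" is the grip in N (left out, the last holds). Time passes only in rows, so rows that do not move let the fingers close. It gives the time, the measured TCP pose, the force and the opening at its end, in the units of the state.
- bot.observe(): the state, without advancing time (a new reading comes with each control period).
- grab_frame(name): name is "scene" or "top"; returns the picture (480x640x3 uint8, blue, green, red); there is no depth.
- calibration(name): a dict with "camera_matrix" (3x3 intrinsics, pixels), "dist" ([k1, k2, p1, p2, k3] as OpenCV has them; the pictures are not rectified), "T" (4x4, takes a point from camera to world coordinates). Camera axes: x right, y down, z forward; pixel columns grow to the right and rows downward; lengths in m; the calibration is good to about 2 mm. A picture is of the moment at which its call begins. calibration takes no time and is no camera call.
- workorder.job_done(): hands the job in, once; it reports no verdict.
The state is a dict: "clock": time; "qpos": joint angles; "qd": joint speeds; "joint_efforts": joint torques, N m; "position": TCP position; "tool_rot": TCP orientation; "force": force on the tool from outside, world axes, zero at the start; "moment": the same for the moment, N m; "grip_width": finger opening in m.
Only numpy, scipy, OpenCV 4.12 (cv2) and the standard library are available. Lean on these libraries where they do the work, as an engineer would, in place of code of your own. Each camera call takes 0.05 s, during which the arm holds its last target. There are 200 camera calls.

## Working session

There is one attempt and no reset: what is moved stays moved. The work goes in short steps, Python scripts to look and compute and a tool call to move; the robot and the scene stay as the last step left them, time stands still between calls to the robot, and variables do not carry over. Pictures are saved under pics/ and viewed, about 8 in all and at most 12, crops included, and the job is handed in when it is done.

Besides the shell and the picture viewer there is one more tool, called after "Call:" by a JSON object that holds its "api" and its "payload". move_arm: Moves the arm, as the interface text tells. Shifts and turns lie within -1 to 1; 1 stands for 800 mm of shift or pi rad of turn. Its arguments: {"type":"object","properties":{"jaw":{"type":"array","items":{"type":"number"}},"dp":{"type":"array","items":{"type":"array","items":{"type":"number","minimum":-1,"maximum":1}}},"rotation":{"type":"array","items":{"type":"array","items":{"type":"number","minimum":-1,"maximum":1}}},"squeeze":{"type":"number"}},"required":["jaw","dp","rotation"]}

```bash
mkdir -p pics; ls; python3 - <<'E'
from workcell import bot, grab_frame, calibration
import cv2
print(bot.observe())
for n in ("scene","top"):
    cv2.imwrite(f"pics/{n}0.png",grab_frame(n)); c=calibration(n); print(n,c)
E
```

```text
pics
{'clock': 0.0, 'qpos': array([ 1.2738136 ,  0.5220345 , -0.03630584,  1.59999505,  0.02123762,
        1.02108928, -0.11279009]), 'qd': array([-7.93490828e-04,  8.02853849e-04,  6.86427237e-04,  5.13049331e-05,
        1.27117974e-04,  1.44344138e-03,  1.41725644e-03]), 'joint_efforts': array([-1.15555460e-03, -9.27130795e+01,  1.97922617e+00, -3.69938922e+01,
        1.77865068e-02,  8.28199438e-03, -6.01557895e-05]), 'position': array([ 0.14039509, -0.60868821,  0.23071785]), 'tool_rot': array([-3.14045869e+00,  1.23486857e-04,  2.26783478e-01]), 'force': array([ 0.02822773,  0.35678056, -0.51999941]), 'moment': array([-0.03439144,  0.01094125, -0.05336741]), 'grip_width': 0.08533797571671489}
scene {'camera_matrix': array([[503.97850365,   0.        , 325.94897012],
       [  0.        , 503.97850365, 233.89437622],
       [  0.        ,   0.        ,   1.        ]]), 'dist': array([0.00938992, 0.        , 0.        , 0.        , 0.        ]), 'T': array([[ 0.24837083,  0.73733497, -0.62821101,  1.27798667],
       [ 0.96864458, -0.19326661,  0.1561272 , -0.19001711],
       [-0.00629417, -0.64729063, -0.76221731,  0.91855454],
       [ 0.        ,  0.        ,  0.        ,  1.        ]])}
top {'camera_matrix': array([[543.06938476,   0.        , 316.71714555],
       [  0.        , 543.06938476, 246.50704246],
       [  0.        ,   0.        ,   1.        ]]), 'dist': array([-0.0563895,  0.       ,  0.       ,  0.       ,  0.       ]), 'T': array([[-9.78953283e-03, -9.96776271e-01,  7.96318401e-02,
         5.18868044e-01],
       [-9.99951453e-01,  9.66918811e-03, -1.89673264e-03,
        -1.18212997e-03],
       [ 1.12064285e-03, -7.96465424e-02, -9.96822538e-01,
         1.25648443e+00],
       [ 0.00000000e+00,  0.00000000e+00,  0.00000000e+00,
         1.00000000e+00]])}
```

View pics/scene0.png

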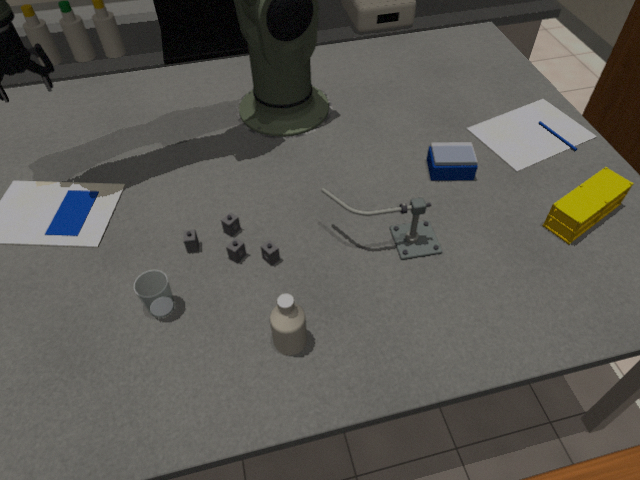

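View pics/top0.png

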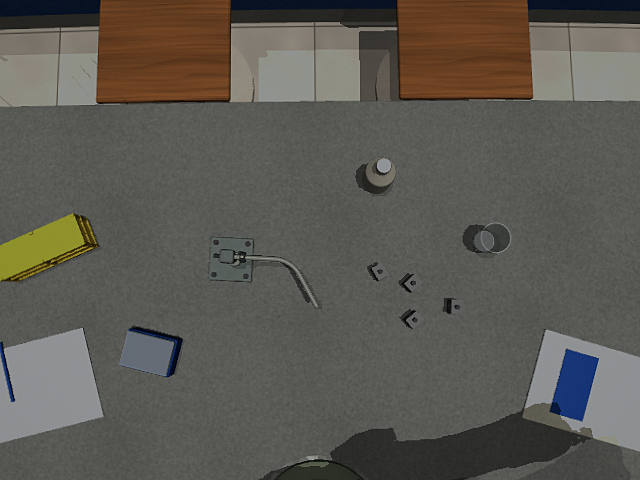

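Top view: four similar blocks at (377,271), (408,282), (453,306) and (411,318). In the scene view they are at (270,252), (236,250), (191,241) and (231,224). The one nearest the base looks like top (411,318), scene (231,224). Next I'll view close crops of it and of the rod.

```bash
cat > h.py <<'E'
import numpy as np, cv2
from workcell import bot, grab_frame, calibration
C={n:calibration(n) for n in ("scene","top")}
def ray(n,uv):
    c=C[n]; p=cv2.undistortPoints(np.array([[uv]],float),c["camera_matrix"],c["dist"])[0,0]
    T=c["T"]; d=T[:3,:3]@np.r_[p,1]; return T[:3,3],d/np.linalg.norm(d)
def onz(n,uv,z):
    o,d=ray(n,uv); return o+d*(z-o[2])/d[2]
def tri(a,b):
    o1,d1=ray("scene",a); o2,d2=ray("top",b)
    s=np.linalg.lstsq(np.c_[d1,-d2],o2-o1,rcond=None)[0]
    p,q=o1+s[0]*d1,o2+s[1]*d2; return (p+q)/2,np.linalg.norm(p-q)
def proj(n,P):
    c=C[n]; W=np.linalg.inv(c["T"]); r=cv2.Rodrigues(W[:3,:3])[0]
    return cv2.projectPoints(np.atleast_2d(np.array(P,float)),r,W[:3,3],c["camera_matrix"],c["dist"])[0][:,0]
def crop(img,x,y,w,h,k):
    o=cv2.resize(img[y:y+h,x:x+w],None,fx=k,fy=k,interpolation=cv2.INTER_CUBIC)
    for i in range(0,w,10):
        cv2.putText(o,str(x+i),(i*k,8),0,.3,(0,255,255),1) if i%20==0 else 0; cv2.line(o,(i*k,10),(i*k,14),(0,255,255),1)
    for j in range(0,h,10):
        cv2.putText(o,str(y+j),(0,j*k+4),0,.3,(0,255,255),1) if j%20==0 else 0; cv2.line(o,(22,j*k),(26,j*k),(0,255,255),1)
    return o
E
python3 - <<'E'
from h import *
t=cv2.imread("pics/top0.png");s=cv2.imread("pics/scene0.png")
for uv in [(377,271),(408,282),(453,306),(411,318)]:
    p=onz("top",uv,.04);print(uv,p.round(3),np.hypot(*p[:2]).round(3))
a=np.vstack([crop(t,390,300,40,30,10),crop(s,212,208,40,30,10)])
b=np.clip(a.astype(float)*1.6,0,255).astype('uint8')
cv2.imwrite("pics/hold.png",b)
r=np.vstack([crop(t,200,230,130,85,6)[:,:780], crop(s,315,180,130,15,6)[:,:780]][:1])
cv2.imwrite("pics/rodt.png",np.clip(r*1.5,0,255).astype('uint8'))
cv2.imwrite("pics/rods.png",np.clip(crop(s,315,180,130,85,6)*1.5,0,255).astype('uint8'))
E
```

```text
(377, 271) [ 0.56  -0.138  0.04 ] 0.576
(408, 282) [ 0.534 -0.207  0.04 ] 0.573
(453, 306) [ 0.48  -0.307  0.04 ] 0.569
(411, 318) [ 0.454 -0.212  0.04 ] 0.501
```

View pics/hold.png

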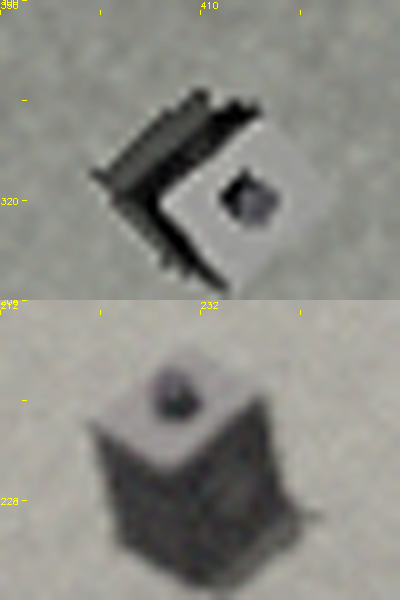

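View pics/rodt.png

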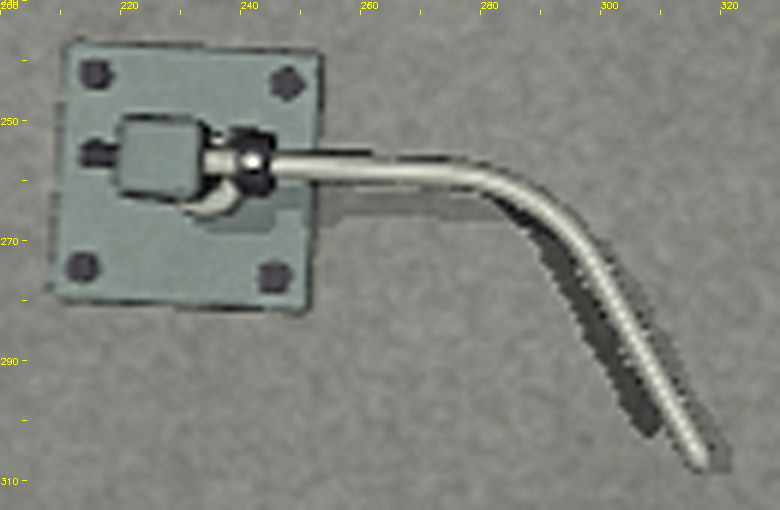

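View pics/rods.png

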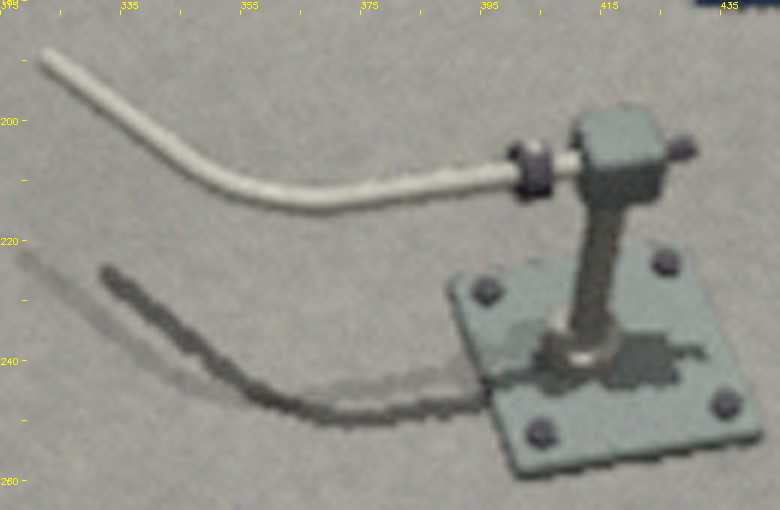

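The crops show the chosen upright block, with its top-face corners at about (406,320), (416.5,311.5), (423,320) and (412.5,329). Its short side, the bore direction, runs down and to the right. The rod tip is at about top (317,307), scene (322,189), and the collar is at top (241,257). Next I'll fit the stand and rod model to both views.

```bash
cat > rod.py <<'E'
import numpy as np
from scipy.spatial.transform import Rotation as R
L1,RB,L2=.100,.060,.080; H=.120; A=np.pi/3; LB=RB*A; LT=L1+LB+L2
def curve(p,s):
    """s measured from post axis to tip; returns point and tangent (outward) in world; p=x,y,yaw,side,tilt"""
    x,y,yaw,side,tilt=p
    s=np.atleast_1d(s).astype(float); a=np.clip((s-L1)/RB,0,A)
    e=np.clip(s-L1-LB,0,None); b=np.clip(s,None,L1)
    P=np.c_[b+RB*np.sin(a)+e*np.cos(a), -RB*(1-np.cos(a))-e*np.sin(a), 0*s]
    T=np.c_[np.cos(a),-np.sin(a),0*s]
    am=A/2; M=np.array([L1+RB*np.sin(am),-RB*(1-np.cos(am)),0]); 
    fr=R.from_euler('z',-am)           # bend frame, x outward
    Q=fr*R.from_euler('ZY',[side,-tilt])*fr.inv()
    o=s>L1+LB/2
    P[o]=M+Q.apply(P[o]-M); T[o]=Q.apply(T[o])
    W=R.from_euler('z',yaw); return W.apply(P)+[x,y,H],W.apply(T)
E
cat > fit.py <<'E'
from h import *; from rod import *
from scipy.optimize import least_squares
from scipy.ndimage import map_coordinates
im={n:cv2.imread(f"pics/{n}0.png").astype(float).mean(2) for n in C}
S=np.linspace(.040,.238,45); w=np.linspace(-5,5,41)
def meas(p,n):
    P,_=curve(p,S); uv=proj(n,P); t=np.gradient(uv,axis=0); t/=np.linalg.norm(t,axis=1)[:,None]; nn=np.c_[-t[:,1],t[:,0]]
    g=uv[:,None]+nn[:,None]*w[None,:,None]
    I=map_coordinates(im[n],[g[...,1],g[...,0]],order=1)
    bg=np.median(I,axis=1,keepdims=True); W=np.clip(I-bg-15,0,None)
    ok=W.sum(1)>50
    d=(W*w).sum(1)/np.maximum(W.sum(1),1e-9); return uv,nn,d,ok
tip={"top":(317.5,307.6),"scene":(321.2,188.2)}
p=np.array([.575,.165,-1.57,0,0])
pk={"top":[(250,257),(270,258.3),(280,259.2),(293.3,266.7),(303.3,280.8),(313.3,300)],"scene":[(399,208.5),(378,211.5),(367,213),(352,210.5),(340,202),(330,194.5)]}
def r0(p):
    out=[]
    for n in C:
        uv=proj(n,curve(p,np.linspace(0,LT,300))[0])
        for q in pk[n]: out.append(np.linalg.norm(uv-q,axis=1).min())
        out+=list(uv[-1]-tip[n])
    return out+[p[3]*5,p[4]*5]
x,y,_=onz("top",(226,256),.135)
best=min((least_squares(r0,[x,y,yaw,0,0],x_scale=[.01,.01,.1,.05,.05],diff_step=1e-4) for yaw in np.arange(-3,3,.5)),key=lambda r:r.cost)
p=best.x; print("picks",p.round(4),best.cost,np.round(best.fun,2))
for k in range(6):
    D={n:meas(p,n) for n in C}
    def r(q):
        out=[]
        for n in C:
            uv,nn,d,ok=D[n]; u2=proj(n,curve(q,S)[0]); out.append((((u2-uv)*nn).sum(1)-d)[ok]); out.append((proj(n,curve(q,[LT])[0])[0]-tip[n])*2)
        return np.concatenate(out)
    s=least_squares(r,p,loss="soft_l1"); p=s.x
print("fit",p.round(4),np.rad2deg(p[2:]).round(2),np.sqrt((s.fun**2).mean()))
for n in C:
    uv,nn,d,ok=meas(p,n); print(n,d.round(1)[::3],ok.sum(), proj(n,curve(p,[LT])[0])-tip[n])
print("tip",curve(p,[LT]));np.save("p.npy",p)
for q in (.018,.02,.025,.03,.035): print(q,proj("top",curve(p,[q])[0]).round(1),proj("scene",curve(p,[q])[0]).round(1))
E
python3 fit.py
```

```text
picks [ 0.5919  0.1846 -1.6321  0.0238 -0.0314] 0.6726705479996935 [ 0.19  0.11  0.36  0.55  0.24  0.26 -0.32 -0.19  0.03  0.3   0.18  0.36
  0.37  0.14 -0.32 -0.25  0.12 -0.16]
fit [ 0.5919  0.1855 -1.639   0.0421 -0.0349] [-93.91   2.41  -2.  ] 0.25738554467515123
scene [0.3 0.2 0.6 0.4 0.5 0.3 0.3 0.6 0.6 0.7 0.9 0.8 0.8 0.8 0.8] 10 [[-0.36559491 -0.12959673]]
top [ 0.2 -0.  -0.  -0.  -0.2 -0.  -0.1 -0.2 -0.1 -0.1 -0.1 -0.1 -0.  -0.1
  0. ] 45 [[-0.28230672 -0.16727994]]
tip (array([[ 0.48227821, -0.00314692,  0.11653347]]), array([[-0.87846298, -0.47685264, -0.03023814]]))
0.018 [[235.4 256.3]] [[409.  206.8]]
0.02 [[236.3 256.3]] [[408.2 206.9]]
0.025 [[238.7 256.5]] [[405.9 207.2]]
0.03 [[241.1 256.6]] [[403.7 207.5]]
0.035 [[243.4 256.8]] [[401.5 207.9]]
```

```bash
cat >> fit.py <<'E'
print("profiles")
for n in C:
    P,_=curve(p,S); uv=proj(n,P); t=np.gradient(uv,axis=0); t/=np.linalg.norm(t,axis=1)[:,None]; nn=np.c_[-t[:,1],t[:,0]]
    ww=np.arange(-6,6.1,.5); g=uv[:,None]+nn[:,None]*ww[None,:,None]
    I=map_coordinates(im[n],[g[...,1],g[...,0]],order=1)
    print(n,nn[[3,-3]]); print(ww[::1])
    for a in range(0,45,9): print(S[a].round(3),I[a:a+9].mean(0).round(0).astype(int))
E
python3 fit.py | sed -n '/profiles/,$p'
python3 - <<'E'
from h import *
t=cv2.imread("pics/top0.png");s=cv2.imread("pics/scene0.png")
a=np.hstack([crop(t,394,304,36,32,11),crop(s,214,206,36,32,11)])
cv2.imwrite("pics/hold2.png",np.clip(255*(a/255.)**.5*1.1,0,255).astype('uint8'))
E
```

```text
profiles
scene [[-0.14020496 -0.9901225 ]
 [ 0.58799943 -0.80886134]]
[-6.  -5.5 -5.  -4.5 -4.  -3.5 -3.  -2.5 -2.  -1.5 -1.  -0.5  0.   0.5
  1.   1.5  2.   2.5  3.   3.5  4.   4.5  5.   5.5  6. ]
0.04 [104 104 103 101  96  88  78  72  74  86 101 113 122 125 121 114 104  99
 100 101 102 103 103 104 104]
0.08 [104 104 103 102  98  90  80  73  76  89 104 117 125 126 121 114 106 102
 103 104 104 104 104 103 102]
0.121 [103 103 103 102  99  93  85  76  75  87 102 115 125 128 125 116 107 101
 101 102 102 102 101 101 101]
0.162 [101 101 100 100 100  97  90  81  77  85  97 109 119 124 124 120 111 104
 101 102 103 103 103 103 103]
0.202 [102 102 102 102 101  99  93  85  80  83  92 105 117 122 123 119 111 104
 102 103 104 104 104 104 104]
top [[-0.05868746  0.99827641]
 [-0.87484788  0.48439776]]
[-6.  -5.5 -5.  -4.5 -4.  -3.5 -3.  -2.5 -2.  -1.5 -1.  -0.5  0.   0.5
  1.   1.5  2.   2.5  3.   3.5  4.   4.5  5.   5.5  6. ]
0.04 [ 88  87  87  89  91  89  70  48  57  85 105 123 134 125 108  90  69  62
  70  73  69  69  70  71  71]
0.08 [ 89  89  90  91  92  93  79  61  68  91 112 131 135 120 102  83  67  71
  80  79  74  73  73  74  74]
0.121 [ 90  90  91  91  91  88  81  75  80  95 112 127 134 122 103  81  53  31
  32  38  47  57  66  73  79]
0.162 [ 89  87  83  78  74  72  70  72  80  95 110 124 128 121 103  87  72  62
  58  51  45  44  43  44  47]
0.202 [ 89  87  81  76  73  70  66  61  69  88 107 121 131 123 107  90  75  62
  59  61  62  63  61  60  62]
```

View pics/hold2.png

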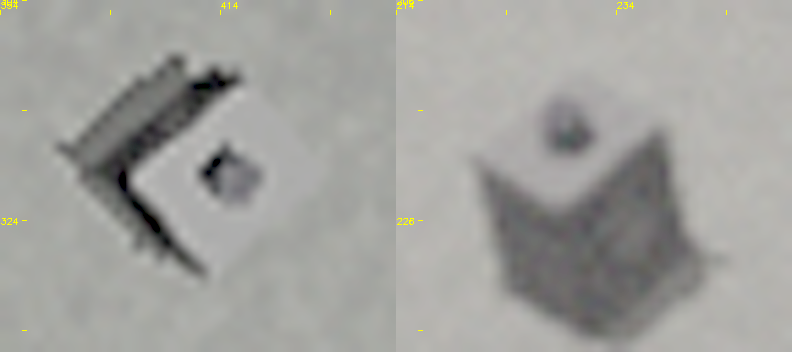

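```bash
cat > fit2.py <<'E'
from h import *; from rod import *
from scipy.optimize import least_squares
p0=np.load("p.npy"); S=np.array([.05,.09,.131,.171,.212])
off={"scene":[-.95,-.95,-.83,-.5,-.53],"top":[-.35,-.45,-.45,-.3,-.2]}
tip={"top":(317.5,307.6),"scene":(321.2,188.2)}
M={}
for n in C:
    f=lambda e: proj(n,curve(p0,S+e)[0])
    t=f(1e-3)-f(-1e-3); t/=np.linalg.norm(t,axis=1)[:,None]; nn=np.c_[-t[:,1],t[:,0]]; M[n]=(f(0),nn)
def r(q):
    o=[]
    for n in C:
        uv,nn=M[n]; o.append(((proj(n,curve(q,S)[0])-uv)*nn).sum(1)-off[n]); o.append((proj(n,curve(q,[LT])[0])[0]-tip[n])*.7)
    return np.concatenate(o)
s=least_squares(r,p0); p=s.x; print("rod",p.round(4),np.rad2deg(p[2:]).round(2)); print(s.fun.round(2)); np.save("p.npy",p)
P,T=curve(p,[LT,LT/2+0.02]); print("tip",P[0].round(4),T[0].round(3))
for q in (.025,.03,.035,.04,.045): print(q,proj("top",curve(p,[q])[0]).round(1),proj("scene",curve(p,[q])[0]).round(1))
# holder
a,b=.013,.016
K=np.array([[a,b,.044],[a,-b,.044],[-a,b,.044],[-a,-b,.044]])
Bt={"top":{0:(405.6,320.2)},}
W={"top":[(405.6,320.2),(415.8,312),(412.8,328.8),(423.3,318.5)],"scene":[(221.2,220.5),(229.1,224.6),(238,217.8)]}
def model(q,n): 
    c,s_=np.cos(q[2]),np.sin(q[2]); X=K.copy(); X[:,0]=c*K[:,0]-s_*K[:,1]+q[0]; X[:,1]=s_*K[:,0]+c*K[:,1]+q[1]; return proj(n,X)
def rh(q,cams=("top","scene")):
    o=[]
    for n in cams:
        U=model(q,n)
        for m in W[n]: o+=list(U[np.argmin(np.linalg.norm(U-m,axis=1))]-m)
    return o
for cams in (("top",),("scene",),("top","scene")):
    best=min((least_squares(rh,[.454,-.212,y],args=(cams,),diff_step=1e-5) for y in np.arange(-1.5,1.6,.3)),key=lambda z:z.cost)
    print(cams,best.x.round(4),np.rad2deg(best.x[2]),best.cost); print(np.round(best.fun,1))
E
python3 fit2.py
```

```text
rod [ 0.5938  0.184  -1.6472  0.0351 -0.0464] [-94.38   2.01  -2.66]
[ 0.4   0.51  0.34  0.01  0.18 -0.22  0.15 -0.41 -0.15 -0.24 -0.18  0.02
 -0.23 -0.12]
tip [ 0.4822 -0.003   0.1154] [-0.885 -0.463 -0.04 ]
0.025 [[239.4 255.7]] [[405.6 207.9]]
0.03 [[241.8 255.8]] [[403.3 208.2]]
0.035 [[244.1 256. ]] [[401.1 208.5]]
0.04 [[246.5 256.1]] [[398.9 208.8]]
0.045 [[248.9 256.3]] [[396.6 209.1]]
('top',) [ 0.4501 -0.2189  0.7277] 41.692381956103 1.5098595956613223
[-0.4  0.2 -0.1 -1.3  0.3  0.3  0.3  0.8]
('scene',) [ 0.4551 -0.2171  0.6687] 38.313652052561615 0.707220975760233
[-0.3 -0.2 -0.2  0.8  0.5 -0.6]
('top', 'scene') [ 0.4514 -0.2183  0.7219] 41.361722532703595 5.436316837465936
[-0.7 -0.4 -0.4 -1.9 -0.  -0.3  0.   0.3 -1.  -0.9 -0.5 -0.3 -0.3 -2. ]
```

```bash
cat > mv.py <<'E'
import numpy as np
from scipy.spatial.transform import Rotation as R, Slerp
from workcell import bot
def down(yaw,tdir=None):
    """tool down, x along yaw; or x along 3D dir tdir"""
    if tdir is None: tdir=[np.cos(yaw),np.sin(yaw),0]
    x=np.array(tdir)/np.linalg.norm(tdir); y=np.cross([0,0,-1],x); y/=np.linalg.norm(y)
    return R.from_matrix(np.c_[x,y,np.cross(x,y)])
def now():
    o=bot.observe(); return o["position"],R.from_euler("xyz",o["tool_rot"]),o
def rows(pts,rots,n):
    """way: list of targets, n rows each; prints dp & rotation lists starting from measured pose"""
    p,r,_=now(); dp=[];ro=[]
    for P,Q,k in zip(pts,rots,n):
        rel=(r.inv()*Q).as_rotvec(); p0,r0=p,r
        for i in range(1,k+1):
            pn=p0+(np.array(P)-p0)*i/k; rn=r0*R.from_rotvec(rel*i/k)
            d=np.round(r.inv().apply(pn-p)/.8,4); v=np.round((r.inv()*rn).as_rotvec()/np.pi,4)
            dp.append((d+0).tolist()); ro.append((v+0).tolist())
            p=p+r.apply(d*.8); r=r*R.from_rotvec(v*np.pi)
    print('dp',dp);print('rot',ro);print('end',p.round(4),r.as_euler("xyz").round(4))
E
python3 -c "
from mv import *
rows([[.452,-.218,.12]],[down(.70)],[10])"
```

```text
dp [[0.0489, -0.0388, 0.0139], [0.0507, -0.0365, 0.0139], [0.0524, -0.034, 0.0138], [0.0539, -0.0315, 0.0139], [0.0554, -0.0289, 0.0139], [0.0567, -0.0263, 0.0139], [0.0578, -0.0236, 0.0138], [0.0589, -0.0208, 0.0139], [0.0598, -0.018, 0.0138], [0.0606, -0.0151, 0.0139]]
rot [[0.0, 0.0, -0.0151], [-0.0001, 0.0, -0.015], [0.0, 0.0, -0.0151], [0.0, 0.0, -0.0151], [-0.0001, 0.0, -0.015], [0.0, 0.0, -0.0151], [0.0, 0.0, -0.015], [0.0, 0.0, -0.0151], [-0.0001, -0.0001, -0.0151], [0.0, 0.0, -0.015]]
end [ 0.452 -0.218  0.12 ] [-3.1415e+00  1.0000e-04  6.9990e-01]
```

Call:
{"api": "move_arm", "payload": {"jaw": [0,0,0,0,0,0,0,0,0,0], "dp": [[0.0489,-0.0388,0.0139],[0.0507,-0.0365,0.0139],[0.0524,-0.034,0.0138],[0.0539,-0.0315,0.0139],[0.0554,-0.0289,0.0139],[0.0567,-0.0263,0.0139],[0.0578,-0.0236,0.0138],[0.0589,-0.0208,0.0139],[0.0598,-0.018,0.0138],[0.0606,-0.0151,0.0139]], "rotation": [[0,0,-0.0151],[0,0,-0.0151],[0,0,-0.0151],[0,0,-0.0151],[0,0,-0.0151],[0,0,-0.0151],[0,0,-0.0151],[0,0,-0.0151],[0,0,-0.0151],[0,0,-0.0151]], "squeeze": 30}}

```text
clock: 1.35
position: [0.4526, -0.2169, 0.1199]
tool_rot: [-3.141, 0.0, 0.703]
force: [1.3, -0.5, 0.9]
grip_width: 0.0856
```

```bash
python3 - <<'E'
from h import *
from mv import *
p,r,o=now(); print(p,o["tool_rot"],o["qpos"].round(2))
t=grab_frame("top");s=grab_frame("scene")
for n,i in(("top",t),("scene",s)): cv2.imwrite(f"pics/{n}1.png",i)
print(proj("top",[p]),proj("scene",[p]))
a=np.hstack([crop(t,370,280,80,60,5),crop(s,190,170,80,80,5)[:300]])
b=crop(s,190,170,80,80,5)
a=np.hstack([np.pad(crop(t,370,270,80,80,5),((0,0),(0,0),(0,0))),b])
cv2.imwrite("pics/hov.png",np.clip(255*(a/255.)**.6,0,255).astype('uint8'))
rows([[.452,-.218,.045],[.452,-.218,.008]],[down(.70)]*2,[4,4])
E
```

```text
[ 0.45264529 -0.21686182  0.11990232] [-3.14148880e+00  5.37424269e-05  7.02511887e-01] [ 0.5   0.5  -0.23  2.01  0.18  0.65 -0.71]
[[419.91750454 320.62755176]] [[224.49963071 195.10237321]]
dp [[-0.0016, 0.0006, 0.0232], [-0.0015, 0.0007, 0.0233], [-0.0016, 0.0006, 0.0232], [-0.0015, 0.0006, 0.0232], [0.0, 0.0, 0.0116], [0.0, 0.0, 0.0115], [0.0, 0.0, 0.0116], [0.0, 0.0, 0.0116]]
rot [[-0.0001, -0.0001, 0.0007], [-0.0002, -0.0002, 0.0007], [-0.0001, -0.0001, 0.0007], [-0.0001, -0.0002, 0.0008], [0.0, 0.0, 0.0], [0.0, 0.0, 0.0], [0.0, 0.0, 0.0], [0.0, 0.0, 0.0]]
end [ 0.452 -0.218  0.008] [-3.1415e+00  2.0000e-04  6.9990e-01]
```

View pics/hov.png

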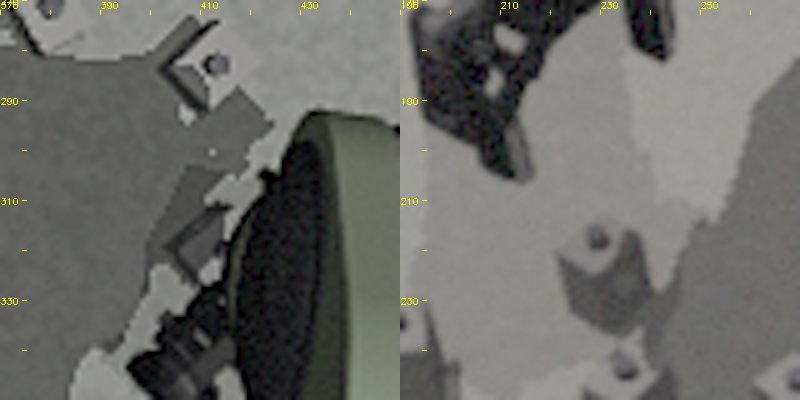

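In the scene half of the crop the open fingers, with tips near (214,205) and (242,180), straddle the block at (229,222). I'm descending and closing.

Call:
{"api": "move_arm", "payload": {"jaw": [0,0,0,0,0,0,0,0,0], "dp": [[-0.001,0.0006,0.0232],[-0.001,0.0007,0.0233],[-0.001,0.0006,0.0232],[-0.001,0.0006,0.0232],[0,0,0.0116],[0,0,0.0115],[0,0,0.0116],[0,0,0.0116],[0,0,0]], "rotation": [[0,0,0],[0,0,0],[0,0,0],[0,0,0],[0,0,0],[0,0,0],[0,0,0],[0,0,0],[0,0,0]]}}

```text
clock: 2.58
position: [0.4504, -0.2216, 0.0084]
tool_rot: [-3.141, 0.0, 0.701]
force: [0.1, 0.5, -0.2]
grip_width: 0.0851
```

Call:
{"api": "move_arm", "payload": {"jaw": [100,120,140,160,180,200,220,255,255,255], "dp": [[0,0,0],[0,0,0],[0,0,0],[0,0,0],[0,0,0],[0,0,0],[0,0,0],[0,0,0],[0,0,0],[0,0,0]], "rotation": [[0,0,0],[0,0,0],[0,0,0],[0,0,0],[0,0,0],[0,0,0],[0,0,0],[0,0,0],[0,0,0],[0,0,0]], "squeeze": 30}}

```text
clock: 3.82
position: [0.4508, -0.2218, 0.0092]
tool_rot: [3.141, -0.0, 0.701]
force: [-0.4, 0.1, 6.1]
grip_width: 0.0322
```

```bash
python3 - <<'E'
from mv import *
p,r,o=now(); print(p,o["tool_rot"],o["force"],o["moment"],o["grip_width"])
E
```

```text
[ 0.45076005 -0.22181183  0.00921144] [ 3.14144522e+00 -4.99943623e-05  7.01133428e-01] [-0.38549788  0.09359564  6.06657214] [0.15043626 0.31224297 0.0535843 ] 0.03221483484066817
```

```bash
cat > path.py <<'E'
from mv import *; from rod import curve,LT
B=np.array([0.002,0,-.0148])   # bore centre in tool frame
def pose(s,off=(0,0,0),p=None):
    """tool pose for bore centre at rod arc s (may be beyond the tip), off in tool axes (x,y,z)"""
    p=np.load("p.npy") if p is None else p
    e=max(0,s-LT+.001); P,T=curve(p,[s-e]); h=.011
    if s<LT-h:
        Q,_=curve(p,[s-h,s+h]); t=Q[0]-Q[1]; c=(Q.sum(0)/2+P[0])/2
    else: t=-T[0]; c=P[0]+T[0]*e
    Rt=down(0,t); return c+Rt.apply(np.array(off)-B),Rt
E
python3 - <<'E'
from path import *
p,r,o=now()
a=pose(LT+.06); b=pose(LT+.035); print(a[0],b[0])
rows([[.4508,-.2218,.15],[a[0][0],a[0][1],.15],b[0]],[r,a[1],b[1]],[4,6,4])
E
```

```text
[ 0.42786881 -0.03147602  0.09812068] [ 0.45000465 -0.01990029  0.0991243 ]
dp [[0.0, 0.0, -0.044], [0.0, 0.0, -0.044], [0.0, 0.0, -0.044], [0.0001, 0.0, -0.044], [0.0219, -0.0334, 0.0], [0.0207, -0.0341, 0.0001], [0.0194, -0.0349, 0.0002], [0.0182, -0.0356, 0.0004], [0.0168, -0.0362, 0.0004], [0.0155, -0.0368, 0.0005], [0.0072, 0.0, 0.0162], [0.0071, 0.0, 0.0162], [0.0072, 0.0, 0.0162], [0.0071, 0.0, 0.0162]]
rot [[0.0, 0.0, 0.0], [0.0, 0.0, 0.0], [0.0, 0.0, 0.0], [0.0, 0.0, 0.0], [-0.0002, 0.0021, 0.0116], [-0.0003, 0.0021, 0.0117], [-0.0002, 0.0022, 0.0116], [-0.0002, 0.0021, 0.0116], [-0.0002, 0.0021, 0.0117], [-0.0003, 0.0021, 0.0116], [0.0, 0.0, 0.0], [0.0, 0.0, 0.0], [0.0, 0.0, 0.0], [0.0, 0.0, 0.0]]
end [ 0.45   -0.0199  0.0991] [ 3.1415 -0.0401  0.4818]
```

Call:
{"api": "move_arm", "payload": {"jaw": [255,255,255,255,255,255,255,255,255,255], "dp": [[0,0,-0.044],[0,0,-0.044],[0,0,-0.044],[0,0,-0.044],[0.0219,-0.0334,0],[0.0207,-0.0341,0.0001],[0.0194,-0.0349,0.0002],[0.0182,-0.0356,0.0004],[0.0168,-0.0362,0.0004],[0.0155,-0.0368,0.0005]], "rotation": [[0,0,0],[0,0,0],[0,0,0],[0,0,0],[0,0.0021,0.0116],[0,0.0021,0.0117],[0,0.0022,0.0116],[0,0.0021,0.0116],[0,0.0021,0.0117],[0,0.0021,0.0116]]}}

```text
clock: 5.08
position: [0.4275, -0.0305, 0.1501]
tool_rot: [-3.137, -0.04, 0.48]
force: [-0.1, 0.6, -0.7]
grip_width: 0.0316
```

Call:
{"api": "move_arm", "payload": {"jaw": [255,255,255,255,255,255], "dp": [[0.0072,0,0.0162],[0.0071,0,0.0162],[0.0072,0,0.0162],[0.0071,0,0.0162],[0,0,0],[0,0,0]], "rotation": [[0,0,0],[0,0,0],[0,0,0],[0,0,0],[0,0,0],[0,0,0]]}}

```text
clock: 5.82
position: [0.4497, -0.0199, 0.0992]
tool_rot: [-3.137, -0.039, 0.482]
force: [-0.5, 0.5, -0.4]
grip_width: 0.0312
```

```bash
python3 - <<'E'
from path import *; from h import *
p,r,o=now(); print(p,o["tool_rot"],o["force"],o["grip_width"])
t=grab_frame("top");s=grab_frame("scene")
for n,i in(("top",t),("scene",s)): cv2.imwrite(f"pics/{n}2.png",i)
bc=p+r.apply(B); print("bore",bc,proj("top",[bc]),proj("scene",[bc]))
a=np.hstack([crop(t,280,260,66,80,6),crop(s,280,155,66,80,6)])
cv2.imwrite("pics/pre.png",np.clip(255*(a/255.)**.6,0,255).astype('uint8'))
E
```

```text
[ 0.44967028 -0.01990897  0.09920425] [-3.13712785 -0.03931149  0.48160497] [-0.54644235  0.49519439 -0.35841598] 0.031249138583197767
bore [ 0.45095653 -0.01931127  0.11407127] [[325.09899947 322.37013616]] [[310.73593985 180.8318605 ]]
```

View pics/pre.png

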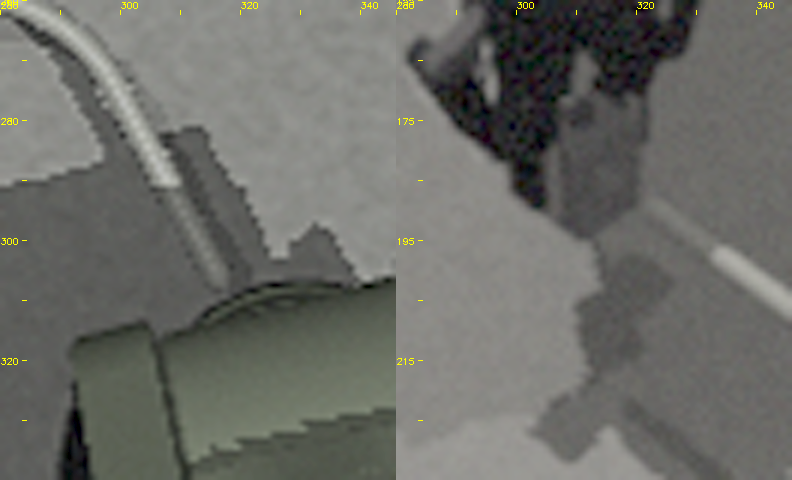

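In the scene crop the holder is held at about (313,183), its lower corners at (311.5,195) and (319.5,189), and the rod tip sits just beyond its right edge. The arm hides the top view. I'll project the model corners to compare.

```bash
python3 - <<'E'
from path import *; from h import *
p,r,o=now()
s=cv2.imread("pics/scene2.png"); k=12; x0,y0=292,160
a=cv2.resize(s[y0:y0+50,x0:x0+62],None,fx=k,fy=k,interpolation=cv2.INTER_CUBIC)
a=np.clip(255*(a/255.)**.5,0,255).astype('uint8')
f=lambda P:[tuple(int(v) for v in (q-[x0-.5,y0-.5])*k) for q in proj("scene",P)]
def box(sgn,c):
    K=[[sgn*.013,y,z] for y,z in((.016,.024),(-.016,.024),(-.016,-.020),(.016,-.020))]
    W=p+r.apply(np.array(K)+B); q=f(W); cv2.polylines(a,[np.array(q)],True,c,1); print(proj("scene",W).round(1).tolist())
box(1,(0,255,0)); box(-1,(255,200,0))
rp=np.load("p.npy"); 
for u in np.linspace(.16,LT,60):
    cv2.circle(a,f(curve(rp,[u])[0])[0],1,(0,0,255),-1)
th=np.linspace(0,2*np.pi,30); W=p+r.apply(B+np.c_[0*th+.013,.007*np.cos(th),.007*np.sin(th)]); cv2.polylines(a,[np.array(f(W))],True,(0,255,255),1)
cv2.imwrite("pics/ov.png",a)
E
```

```text
[[309.8, 194.5], [320.1, 187.9], [319.3, 173.7], [308.6, 180.3]]
[[302.5, 189.0], [312.9, 182.5], [311.8, 168.3], [301.1, 174.7]]
```

View pics/ov.png

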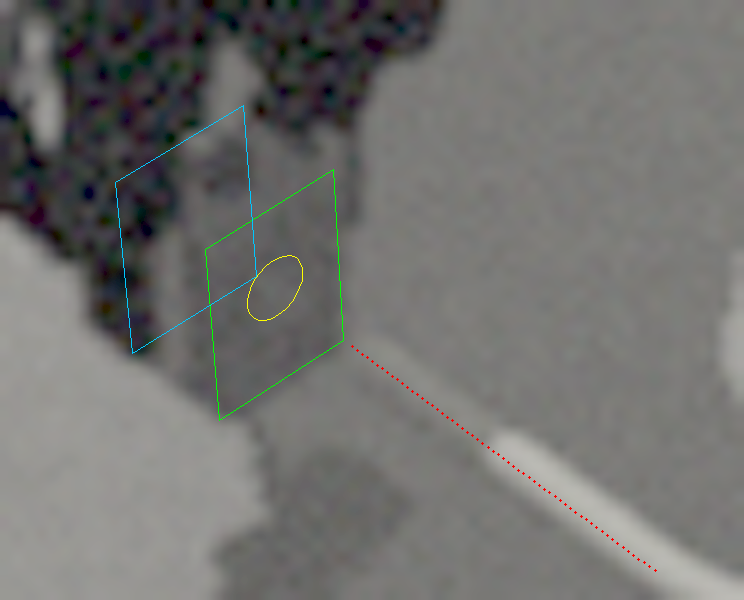

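```bash
python3 - <<'E'
from path import *; from h import *
from scipy.ndimage import map_coordinates
rp=np.load("p.npy"); ww=np.arange(-6,6.1,.5); print(ww)
for f,n in (("scene0","scene"),("scene2","scene"),("top0","top"),("top2","top")):
    im=cv2.imread(f"pics/{f}.png").astype(float).mean(2)
    for lo,hi in ((.06,.1),(.17,.2),(.215,.225),(.23,.239)):
        S=np.linspace(lo,hi,20); uv=proj(n,curve(rp,S)[0]); t=np.gradient(uv,axis=0); t/=np.linalg.norm(t,axis=1)[:,None]; nn=np.c_[-t[:,1],t[:,0]]
        g=uv[:,None]+nn[:,None]*ww[None,:,None]
        print(f,lo,map_coordinates(im,[g[...,1],g[...,0]],order=1).mean(0).round().astype(int).tolist())
E
```

```text
[-6.  -5.5 -5.  -4.5 -4.  -3.5 -3.  -2.5 -2.  -1.5 -1.  -0.5  0.   0.5
  1.   1.5  2.   2.5  3.   3.5  4.   4.5  5.   5.5  6. ]
scene0 0.06 [104, 104, 104, 104, 103, 99, 91, 81, 74, 76, 89, 104, 116, 124, 126, 122, 115, 108, 104, 104, 105, 105, 105, 104, 104]
scene0 0.17 [100, 100, 100, 100, 101, 100, 97, 90, 82, 78, 84, 97, 110, 120, 125, 125, 119, 110, 104, 102, 103, 104, 104, 103, 103]
scene0 0.215 [102, 102, 102, 102, 102, 101, 98, 91, 82, 78, 84, 97, 110, 120, 124, 123, 118, 110, 103, 100, 102, 103, 104, 106, 105]
scene0 0.23 [101, 101, 101, 102, 102, 101, 97, 91, 83, 80, 86, 98, 110, 119, 124, 122, 115, 108, 104, 103, 104, 105, 105, 104, 104]
scene2 0.06 [107, 107, 106, 106, 105, 101, 93, 83, 75, 78, 91, 106, 118, 126, 128, 125, 117, 110, 106, 106, 107, 107, 106, 106, 106]
scene2 0.17 [57, 57, 57, 58, 58, 58, 57, 56, 60, 69, 84, 100, 113, 122, 127, 125, 114, 96, 76, 64, 60, 59, 59, 59, 59]
scene2 0.215 [58, 59, 59, 59, 58, 58, 57, 55, 53, 54, 59, 64, 68, 72, 74, 72, 68, 63, 60, 59, 59, 59, 59, 60, 61]
scene2 0.23 [58, 58, 59, 59, 59, 58, 57, 54, 53, 55, 58, 62, 67, 71, 73, 73, 
[... 257 characters left out ...]
4, 43, 43]
top0 0.215 [90, 91, 90, 85, 76, 70, 69, 67, 72, 88, 104, 118, 132, 131, 114, 95, 78, 61, 53, 51, 48, 48, 47, 44, 46]
top0 0.23 [84, 82, 78, 73, 72, 71, 68, 64, 69, 87, 106, 121, 130, 125, 109, 92, 78, 69, 73, 83, 87, 88, 88, 87, 85]
top2 0.06 [95, 94, 94, 95, 97, 99, 101, 83, 56, 62, 89, 111, 130, 140, 134, 116, 98, 80, 71, 81, 85, 80, 77, 78, 79]
top2 0.17 [73, 73, 71, 63, 57, 55, 53, 56, 66, 84, 106, 122, 136, 141, 128, 108, 89, 69, 50, 44, 46, 48, 48, 47, 47]
top2 0.215 [49, 50, 49, 44, 37, 33, 33, 34, 39, 49, 57, 64, 71, 72, 65, 56, 50, 46, 46, 49, 49, 49, 48, 48, 47]
top2 0.23 [47, 45, 41, 35, 33, 33, 33, 33, 38, 48, 58, 65, 70, 70, 64, 56, 48, 42, 42, 45, 47, 48, 48, 48, 47]
```

```bash
python3 - <<'E'
from path import *
b=pose(LT+.008); rows([b[0]],[b[1]],[8])
E
```

```text
dp [[0.0042, 0.0, 0.0001], [0.0043, 0.0, 0.0], [0.0042, 0.0, 0.0001], [0.0043, 0.0, 0.0001], [0.0042, 0.0, 0.0], [0.0043, 0.0, 0.0001], [0.0042, 0.0, 0.0001], [0.0042, 0.0, 0.0]]
rot [[-0.0002, 0.0, 0.0], [-0.0001, 0.0, 0.0], [-0.0002, 0.0, 0.0], [-0.0001, 0.0, -0.0001], [-0.0002, 0.0, 0.0], [-0.0002, 0.0, 0.0], [-0.0001, 0.0, 0.0], [-0.0002, 0.0001, 0.0]]
end [ 0.4739 -0.0074  0.1002] [ 3.1416 -0.0403  0.4818]
```

Call:
{"api": "move_arm", "payload": {"jaw": [255,255,255,255,255,255,255,255], "dp": [[0.0042,0,0],[0.0043,0,0],[0.0042,0,0.0001],[0.0043,0,0.0001],[0.0042,0,0],[0.0043,0,0.0001],[0.0042,0,0],[0,0,0]], "rotation": [[0,0,0],[0,0,0],[0,0,0],[0,0,0],[0,0,0],[0,0,0],[0,0,0],[0,0,0]]}}

```text
clock: 6.92
position: [0.471, -0.0086, 0.0999]
tool_rot: [-3.137, -0.04, 0.482]
force: [-0.5, 0.9, -1.6]
grip_width: 0.0314
```

```bash
cat > st.py <<'E'
from path import *
p,r,o=now(); print("t",o["clock"],"F tool",r.inv().apply(o["force"]).round(2),"M tool",r.inv().apply(o["moment"]).round(3),"w",o["grip_width"].round(4))
S=np.linspace(.02,LT+.05,800); bc=p+r.apply(B); i=np.argmin([np.linalg.norm(pose(s)[0]+pose(s)[1].apply(B)-bc) for s in S]); s=S[i]; q=pose(s)
print("s",s.round(4),"off",q[1].inv().apply(bc-q[0]-q[1].apply(B)).round(4),"roterr deg",np.rad2deg((q[1].inv()*r).as_rotvec()).round(2))
E
python3 st.py; python3 - <<'E'
from path import *
from h import *
s=grab_frame("scene"); cv2.imwrite("pics/scene3.png",s)
b=pose(LT-.008); rows([b[0]],[b[1]],[5])
E
```

```text
dp [[0.0048, 0.0001, -0.0001], [0.0049, 0.0, 0.0], [0.0048, 0.0001, -0.0001], [0.0049, 0.0, 0.0], [0.0048, 0.0001, -0.0001]]
rot [[-0.0003, 0.0, 0.0], [-0.0003, 0.0001, 0.0], [-0.0002, 0.0, 0.0], [-0.0003, 0.0001, 0.0], [-0.0003, 0.0, 0.0]]
end [0.4881 0.     0.1009] [-3.1416 -0.0401  0.4818]Traceback (most recent call last):
  File "st.py", line 2, in <module>
    p,r,o=now(); print("t",o["clock"],"F tool",r.inv().apply(o["force"]).round(2),"M tool",r.inv().apply(o["moment"]).round(3),"w",o["grip_width"].round(4))
                                                                                                                                   ^^^^^^^^^^^^^^^^^^^^^
AttributeError: 'float' object has no attribute 'round'
```

Call:
{"api": "move_arm", "payload": {"jaw": [255,255,255,255,255], "dp": [[0.0035,0,0],[0.0035,0,0],[0.0035,0,0],[0.0035,0,0],[0,0,0]], "rotation": [[0,0,0],[0,0,0],[0,0,0],[0,0,0],[0,0,0]]}}

```text
clock: 7.6
position: [0.4809, -0.0034, 0.1003]
tool_rot: [-3.137, -0.04, 0.482]
force: [0.5, -0.5, -1.8]
grip_width: 0.0315
```

```bash
sed -i 's/o\["grip_width"\].round(4)/round(o["grip_width"],4)/' st.py; python3 st.py; python3 - <<'E'
from path import *; from h import *
s=grab_frame("scene"); cv2.imwrite("pics/scene4.png",s)
a=np.vstack([np.hstack([crop(cv2.imread(f"pics/scene{i}.png"),290,150,66,60,6) for i in (3,4)])])
cv2.imwrite("pics/thr.png",np.clip(255*(a/255.)**.5,0,255).astype('uint8'))
E
```

```text
t 7.6 F tool [0.12 0.63 1.83] M tool [-0.009 -0.048  0.035] w 0.0315
s 0.2426 off [-0.0001 -0.0002  0.0002] roterr deg [ 0.25 -0.03 -0.01]
```

View pics/thr.png

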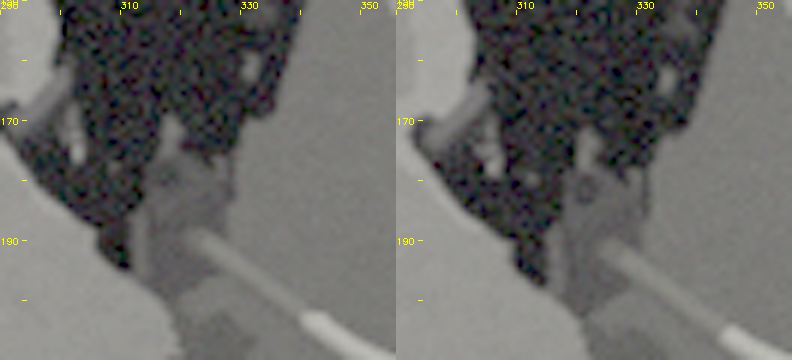

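The rod now enters the bore mouth at about (324,191), with no axial force. I'm sliding on.

```bash
python3 - <<'E'
from path import *
b=pose(.218); rows([b[0]],[b[1]],[7])
E
```

```text
dp [[0.0045, 0.0, 0.0], [0.0044, 0.0001, -0.0001], [0.0045, 0.0, 0.0], [0.0044, 0.0001, -0.0001], [0.0045, 0.0, 0.0], [0.0044, 0.0001, 0.0], [0.0045, 0.0, -0.0001]]
rot [[-0.0002, 0.0, 0.0], [-0.0002, 0.0, 0.0], [-0.0002, 0.0001, 0.0], [-0.0002, 0.0, 0.0], [-0.0002, 0.0, 0.0], [-0.0002, 0.0, 0.0], [-0.0002, 0.0001, 0.0]]
end [0.503  0.0078 0.1015] [ 3.1416 -0.0403  0.4818]
```

Call:
{"api": "move_arm", "payload": {"jaw": [255,255,255,255], "dp": [[0.0045,0,0],[0.0045,0,-0.0001],[0.0045,0,0],[0,0,0]], "rotation": [[0,0,0],[0,0,0],[0,0,0],[0,0,0]]}}

```text
clock: 8.15
position: [0.4905, 0.0016, 0.1008]
tool_rot: [-3.137, -0.04, 0.482]
force: [0.4, 0.3, -0.0]
grip_width: 0.0317
```

```bash
python3 st.py
```

```text
t 8.15 F tool [ 0.49 -0.03  0.07] M tool [-0.013 -0.053  0.013] w 0.0317
s 0.2321 off [ 0.0001 -0.0003  0.0002] roterr deg [ 0.25 -0.02 -0.01]
```

Call:
{"api": "move_arm", "payload": {"jaw": [255,255,255,255], "dp": [[0.0045,0,0],[0.0045,0,0],[0.0045,0,-0.0001],[0,0,0]], "rotation": [[0,0,0],[0,0,0],[0,0,0],[0,0,0]]}}

```text
clock: 8.65
position: [0.5001, 0.0066, 0.1013]
tool_rot: [-3.137, -0.04, 0.482]
force: [0.2, 0.3, -1.5]
grip_width: 0.0314
```

```bash
python3 st.py
```

```text
t 8.65 F tool [ 0.24 -0.2   1.52] M tool [ 0.01  -0.048 -0.01 ] w 0.0314
s 0.2211 off [ 0.     -0.0002  0.0001] roterr deg [ 0.25 -0.02 -0.01]
```

Call:
{"api": "move_arm", "payload": {"jaw": [255,255,255,255,255,255,255], "dp": [[0.0045,0,0],[0.0045,0,-0.0001],[0.0045,0,0],[0.0045,0,-0.0001],[0,0.0008,0],[0,0.0008,0],[0,0,0]], "rotation": [[0,0,0],[0,0,0],[0,0,0],[0,0,0],[0,0,0],[0,0,0],[0,0,0]]}}

```text
clock: 9.52
position: [0.5131, 0.0119, 0.102]
tool_rot: [-3.137, -0.039, 0.482]
force: [-0.2, 1.1, -1.7]
grip_width: 0.0317
```

```bash
python3 st.py
```

```text
t 9.525 F tool [ 0.27 -1.1   1.73] M tool [-0.028  0.013  0.032] w 0.0317
s 0.2071 off [-0.      0.0012 -0.0001] roterr deg [ 0.25 -0.04  0.01]
```

Call:
{"api": "move_arm", "payload": {"jaw": [255,255,255,255], "dp": [[0,-0.001,0],[0,-0.0011,0],[0,-0.0011,0],[0,0,0]], "rotation": [[0,0,0],[0,0,0],[0,0,0],[0,0,0]]}}

```text
clock: 10.02
position: [0.512, 0.0143, 0.1021]
tool_rot: [-3.137, -0.04, 0.482]
force: [0.7, -0.5, -1.4]
grip_width: 0.0313
```

```bash
python3 st.py
```

```text
t 10.025 F tool [0.34 0.75 1.42] M tool [-0.023 -0.063 -0.002] w 0.0313
s 0.2071 off [ 0.0001 -0.0015 -0.0001] roterr deg [ 0.25 -0.03 -0.  ]
```

Call:
{"api": "move_arm", "payload": {"jaw": [255,255,255,255], "dp": [[0,0.0008,0],[0,0.0008,0.0008],[0,0,0.0008],[0,0,0]], "rotation": [[0,0,0],[0,0,0],[0,0,0],[0,0,0]]}}

```text
clock: 10.52
position: [0.5127, 0.0131, 0.1007]
tool_rot: [-3.137, -0.04, 0.482]
force: [0.9, -0.8, -0.1]
grip_width: 0.0316
```

```bash
python3 st.py
```

```text
t 10.525 F tool [0.39 1.12 0.09] M tool [-0.042 -0.081 -0.016] w 0.0316
s 0.2071 off [ 0.0001 -0.0001  0.0012] roterr deg [ 0.25 -0.04  0.01]
```

Call:
{"api": "move_arm", "payload": {"jaw": [255,255,255,255], "dp": [[0,0,-0.001],[0,0,-0.0011],[0,0,-0.0011],[0,0,0]], "rotation": [[0,0,0],[0,0,0],[0,0,0],[0,0,0]]}}

```text
clock: 11.02
position: [0.5126, 0.013, 0.1034]
tool_rot: [-3.137, -0.04, 0.482]
force: [0.3, -0.5, -1.0]
grip_width: 0.0315
```

```bash
python3 st.py
```

```text
t 11.025 F tool [0.04 0.6  0.98] M tool [ 0.04   0.008 -0.039] w 0.0315
s 0.2071 off [ 0.0001 -0.0001 -0.0015] roterr deg [ 0.25 -0.03  0.01]
```

Probes of about 1.3 mm each way in y and z met no contact, so the holder is well centred. Next comes the bend.

```bash
cat > go.py <<'E'
import sys; from path import *
s0,s1,n=float(sys.argv[1]),float(sys.argv[2]),int(sys.argv[3]); off=[float(v)/1000 for v in sys.argv[4:7]] or [0,0,0]
ps=[pose(s,off) for s in np.linspace(s0,s1,n+1)[1:]]
rows([a for a,_ in ps],[b for _,b in ps],[1]*n)
E
python3 go.py .2071 .170 9
```

```text
dp [[0.005, 0.0002, 0.0018], [0.0052, 0.0, 0.0], [0.0051, 0.0, 0.0], [0.0052, 0.0, 0.0], [0.0051, 0.0, 0.0], [0.0052, 0.0, 0.0], [0.0051, 0.0, 0.0], [0.0052, 0.0, 0.0], [0.0051, 0.0, 0.0]]
rot [[-0.0014, 0.0001, -0.0001], [0.0, 0.0, 0.0], [0.0, 0.0, 0.0], [0.0, 0.0, 0.0], [0.0, 0.0, 0.0], [0.0, 0.0, 0.0], [0.0, 0.0, 0.0], [0.0, 0.0, 0.0], [0.0001, 0.0001, -0.0017]]
end [0.5455 0.03   0.1035] [-3.1416 -0.0403  0.4873]
```

Call:
{"api": "move_arm", "payload": {"jaw": [255,255,255,255,255,255,255,255,255,255], "dp": [[0.005,0.0002,0.0018],[0.0052,0,0],[0.0051,0,0],[0.0052,0,0],[0.0051,0,0],[0.0052,0,0],[0.0051,0,0],[0.0052,0,0],[0.0051,0,0],[0,0,0]], "rotation": [[-0.0014,0,0],[0,0,0],[0,0,0],[0,0,0],[0,0,0],[0,0,0],[0,0,0],[0,0,0],[0,0,-0.0017],[0,0,0]]}}

```text
clock: 12.28
position: [0.5456, 0.0302, 0.1034]
tool_rot: [3.141, -0.04, 0.487]
force: [-0.0, -0.5, -0.7]
grip_width: 0.0314
```

```bash
python3 st.py; python3 go.py .1700 .158 4
```

```text
t 12.275 F tool [-0.27  0.42  0.65] M tool [ 0.057 -0.057  0.015] w 0.0314
s 0.1699 off [ 0.0001 -0.0001  0.0001] roterr deg [-0.01 -0.03  0.02]
dp [[0.0035, 0.0001, -0.0001], [0.0037, -0.0001, 0.0], [0.0038, 0.0, 0.0], [0.0037, 0.0, 0.0]]
rot [[0.0002, 0.0003, -0.0039], [0.0003, 0.0001, -0.006], [0.0003, 0.0002, -0.0082], [0.0004, 0.0002, -0.0103]]
end [0.5559 0.036  0.1039] [ 3.1415 -0.0423  0.5767]
```

Call:
{"api": "move_arm", "payload": {"jaw": [255,255,255,255,255], "dp": [[0.0035,0.0001,-0.0001],[0.0037,-0.0001,0],[0.0038,0,0],[0.0037,0,0],[0,0,0]], "rotation": [[0.0002,0.0003,-0.0039],[0.0003,0.0001,-0.006],[0.0003,0.0002,-0.0082],[0.0004,0.0002,-0.0103],[0,0,0]]}}

```text
clock: 12.9
position: [0.5558, 0.0359, 0.1039]
tool_rot: [-3.142, -0.042, 0.577]
force: [0.6, -0.9, -0.9]
grip_width: 0.0313
```

```bash
python3 st.py; python3 go.py .158 .150 3
```

```text
t 12.9 F tool [0.02 1.08 0.91] M tool [ 0.029 -0.045  0.004] w 0.0313
s 0.158 off [-0.0002  0.      0.    ] roterr deg [0.   0.   0.01]
dp [[0.0035, -0.0001, -0.0001], [0.0033, 0.0, 0.0], [0.0033, 0.0, 0.0]]
rot [[0.0005, 0.0002, -0.0109], [0.0005, 0.0002, -0.0128], [0.0006, 0.0002, -0.0141]]
end [0.5624 0.0406 0.1043] [ 3.1415 -0.0441  0.696 ]
```

Call:
{"api": "move_arm", "payload": {"jaw": [255,255,255,255], "dp": [[0.0035,-0.0001,-0.0001],[0.0033,0,0],[0.0033,0,0],[0,0,0]], "rotation": [[0.0005,0.0002,-0.0109],[0.0005,0.0002,-0.0128],[0.0006,0.0002,-0.0141],[0,0,0]]}}

```text
clock: 13.4
position: [0.5624, 0.0406, 0.1043]
tool_rot: [3.142, -0.044, 0.696]
force: [0.3, -0.5, -0.5]
grip_width: 0.0319
```

```bash
python3 st.py; python3 go.py .150 .142 3
```

```text
t 13.4 F tool [-0.12  0.62  0.47] M tool [ 0.009 -0.107 -0.07 ] w 0.0319
s 0.1501 off [ 0.      0.0001 -0.    ] roterr deg [-0.    0.   -0.11]
dp [[0.0034, -0.0001, 0.0], [0.0033, 0.0, 0.0], [0.0033, 0.0, 0.0]]
rot [[0.0007, 0.0002, -0.0141], [0.0006, 0.0001, -0.0141], [0.0006, -0.0001, -0.0139]]
end [0.5682 0.046  0.1047] [ 3.1415 -0.0448  0.8285]
```

Call:
{"api": "move_arm", "payload": {"jaw": [255,255,255,255], "dp": [[0.0034,-0.0001,0],[0.0033,0,0],[0.0033,0,0],[0,0,0]], "rotation": [[0.0007,0.0002,-0.0141],[0.0006,0.0001,-0.0141],[0.0006,-0.0001,-0.0139],[0,0,0]]}}

```text
clock: 13.9
position: [0.5682, 0.0461, 0.1047]
tool_rot: [3.142, -0.045, 0.829]
force: [0.1, 0.8, -0.9]
grip_width: 0.0315
```

```bash
python3 st.py; python3 go.py .142 .132 4
```

```text
t 13.9 F tool [ 0.62 -0.53  0.91] M tool [-0.029 -0.09   0.047] w 0.0315
s 0.1419 off [-0.     -0.0001 -0.0001] roterr deg [-0.01  0.01  0.08]
dp [[0.0029, 0.0001, 0.0001], [0.003, 0.0001, 0.0], [0.003, 0.0, 0.0], [0.003, 0.0, -0.0001]]
rot [[0.0005, -0.0016, -0.012], [0.0005, -0.0016, -0.012], [0.0004, -0.0017, -0.012], [0.0003, -0.0016, -0.012]]
end [0.5743 0.0534 0.105 ] [-3.1415 -0.0244  0.9795]
```

Call:
{"api": "move_arm", "payload": {"jaw": [255,255,255,255,255], "dp": [[0.0029,0.0001,0.0001],[0.003,0.0001,0],[0.003,0,0],[0.003,0,-0.0001],[0,0,0]], "rotation": [[0.0005,-0.0016,-0.012],[0.0005,-0.0016,-0.012],[0.0004,-0.0017,-0.012],[0.0003,-0.0016,-0.012],[0,0,0]]}}

```text
clock: 14.52
position: [0.5743, 0.0535, 0.105]
tool_rot: [-3.142, -0.024, 0.98]
force: [-0.9, -0.5, -1.1]
grip_width: 0.0318
```

```bash
python3 st.py; python3 go.py .132 .122 4
```

```text
t 14.525 F tool [-0.92 -0.46  1.06] M tool [ 0.026 -0.041  0.001] w 0.0318
s 0.132 off [ 0.0001 -0.0001 -0.    ] roterr deg [ 0.   -0.01 -0.  ]
dp [[0.0029, 0.0001, 0.0], [0.003, 0.0001, 0.0], [0.003, 0.0, 0.0], [0.003, 0.0, 0.0]]
rot [[0.0002, -0.0016, -0.012], [0.0002, -0.0017, -0.012], [0.0002, -0.0017, -0.012], [0.0, -0.0016, -0.0119]]
end [0.5793 0.0616 0.1052] [ 3.1415 -0.0035  1.1301]
```

Call:
{"api": "move_arm", "payload": {"jaw": [255,255,255,255,255], "dp": [[0.0029,0.0001,0],[0.003,0.0001,0],[0.003,0,0],[0.003,0,0],[0,0,0]], "rotation": [[0.0002,-0.0016,-0.012],[0.0002,-0.0017,-0.012],[0.0002,-0.0017,-0.012],[0,-0.0016,-0.0119],[0,0,0]]}}

```text
clock: 15.15
position: [0.5792, 0.0616, 0.1052]
tool_rot: [3.142, -0.003, 1.13]
force: [0.1, 0.1, -0.2]
grip_width: 0.0316
```

```bash
python3 st.py; python3 go.py .122 .110 5
```

```text
t 15.15 F tool [0.18 0.05 0.18] M tool [0.029 0.002 0.017] w 0.0316
s 0.1221 off [ 0.0001 -0.0001  0.    ] roterr deg [-0.   -0.01 -0.08]
dp [[0.0029, 0.0001, -0.0001], [0.003, 0.0001, 0.0], [0.003, 0.0, 0.0], [0.003, 0.0, 0.0], [0.003, 0.0001, 0.0]]
rot [[0.0, -0.0011, -0.012], [0.0, 0.0, -0.0127], [0.0, 0.0, -0.0127], [0.0, 0.0, -0.0128], [0.0, 0.0, -0.0126]]
end [0.5837 0.0727 0.1052] [3.1415 0.     1.3274]
```

Call:
{"api": "move_arm", "payload": {"jaw": [255,255,255,255,255,255], "dp": [[0.0029,0.0001,-0.0001],[0.003,0.0001,0],[0.003,0,0],[0.003,0,0],[0.003,0.0001,0],[0,0,0]], "rotation": [[0,-0.0011,-0.012],[0,0,-0.0127],[0,0,-0.0127],[0,0,-0.0128],[0,0,-0.0126],[0,0,0]]}}

```text
clock: 15.9
position: [0.5837, 0.0725, 0.1053]
tool_rot: [3.141, -0.0, 1.327]
force: [-0.8, -0.3, -0.9]
grip_width: 0.0318
```

```bash
python3 st.py; python3 go.py .110 .098 5
```

```text
t 15.9 F tool [-0.51 -0.74  0.87] M tool [-0.013  0.044  0.008] w 0.0318
s 0.1101 off [ 0.      0.     -0.0001] roterr deg [-0.01  0.01 -0.13]
dp [[0.0031, 0.0, 0.0001], [0.003, 0.0001, 0.0], [0.003, 0.0, 0.0], [0.003, 0.0001, 0.0], [0.003, 0.0, 0.0]]
rot [[0.0, 0.0, -0.0115], [0.0001, 0.0, -0.0101], [0.0, 0.0, -0.0087], [0.0, 0.0, -0.0072], [0.0, 0.0, -0.0059]]
end [0.586  0.0844 0.1052] [-3.1414e+00 -1.0000e-04  1.4636e+00]
```

Call:
{"api": "move_arm", "payload": {"jaw": [255,255,255,255,255,255], "dp": [[0.0031,0,0.0001],[0.003,0.0001,0],[0.003,0,0],[0.003,0.0001,0],[0.003,0,0],[0,0,0]], "rotation": [[0,0,-0.0115],[0,0,-0.0101],[0,0,-0.0087],[0,0,-0.0072],[0,0,-0.0059],[0,0,0]]}}

```text
clock: 16.65
position: [0.586, 0.0844, 0.1052]
tool_rot: [3.141, 0.0, 1.463]
force: [-0.3, -0.8, -0.5]
grip_width: 0.0317
```

```bash
python3 st.py; python3 go.py .098 .086 4
```

```text
t 16.65 F tool [-0.83 -0.2   0.52] M tool [-0.078  0.049  0.042] w 0.0317
s 0.0979 off [-0.0001 -0.     -0.    ] roterr deg [-0.01 -0.    0.09]
dp [[0.0036, 0.0001, 0.0], [0.0038, 0.0, 0.0], [0.0037, 0.0001, 0.0], [0.0038, 0.0, 0.0]]
rot [[0.0, 0.0, -0.0056], [0.0, 0.0, -0.0033], [0.0, 0.0, -0.001], [0.0, 0.0, 0.0]]
end [0.5872 0.0963 0.1052] [3.1414 0.     1.4943]
```

Call:
{"api": "move_arm", "payload": {"jaw": [255,255,255,255,255,255,255], "dp": [[0.0036,0.0001,0],[0.0038,0,0],[0.0037,0.0001,0],[0.0038,0,0],[0.0038,0,0],[0.0038,0,0],[0,0,0]], "rotation": [[0,0,-0.0056],[0,0,-0.0033],[0,0,-0.001],[0,0,0],[0,0,0],[0,0,0],[0,0,0]]}}

```text
clock: 17.52
position: [0.5876, 0.1024, 0.1052]
tool_rot: [3.141, 0.0, 1.494]
force: [-0.4, -0.3, -0.5]
grip_width: 0.0316
```

```bash
python3 st.py; python3 go.py .080 .060 6; python3 - <<'E'
from path import *; from h import *
t=grab_frame("top");s=grab_frame("scene")
for n,i in(("top",t),("scene",s)): cv2.imwrite(f"pics/{n}5.png",i)
a=np.hstack([crop(t,200,220,80,100,5),crop(s,350,150,80,100,5)])
cv2.imwrite("pics/near.png",np.clip(255*(a/255.)**.6,0,255).astype('uint8'))
E
```

```text
t 17.525 F tool [-0.37 -0.32  0.52] M tool [ 0.046 -0.016 -0.017] w 0.0316
s 0.0798 off [-0.0001  0.     -0.    ] roterr deg [-0.01 -0.    0.02]
dp [[0.004, 0.0, 0.0], [0.0041, 0.0, 0.0], [0.0042, 0.0, 0.0], [0.0042, 0.0, 0.0], [0.0041, 0.0, 0.0], [0.0042, 0.0, 0.0]]
rot [[0.0001, 0.0, -0.0001], [0.0, 0.0, 0.0], [0.0, 0.0, 0.0], [0.0, 0.0, 0.0], [0.0, 0.0, 0.0], [0.0, 0.0, 0.0]]
end [0.5891 0.1222 0.1052] [-3.1415  0.      1.4944]
```

View pics/near.png

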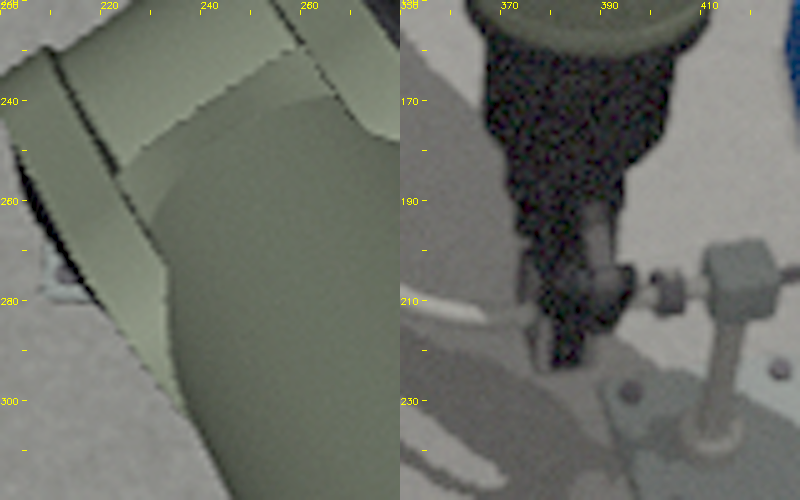

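```bash
python3 - <<'E'
from path import *; from h import *
p,r,o=now()
for sx in(.013,-.013):
    for y in(.016,-.016):
        print(sx,y,proj("scene",p+r.apply(B+np.array([[sx,y,z] for z in(.024,-.020)]))).round(1).tolist())
print("TCP",proj("scene",[p]).round(1), "pad pm11", proj("scene",p+r.apply([[.011,-.016,0],[.011,.016,0],[-.011,.016,0],[-.011,-.016,0],[.011,.016,-.03],[.011,-.016,-.03]])).round(1).tolist())
E
```

```text
0.013 0.016 [[387.5, 223.3], [389.4, 209.5]]
0.013 -0.016 [[383.9, 212.7], [385.6, 198.8]]
-0.013 0.016 [[375.9, 224.9], [377.4, 211.1]]
-0.013 -0.016 [[372.5, 214.2], [373.8, 200.3]]
TCP [[379.4 216. ]] pad pm11 [[382.5, 210.1], [386.1, 220.7], [376.2, 222.1], [372.8, 211.4], [387.3, 211.3], [383.6, 200.6]]
```

```bash
python3 - <<'E'
import cv2
g=cv2.imread("pics/scene5.png").mean(2)
print("     ",*range(368,406,2))
for y in range(184,230,2): print(y,*[f"{int(v):3d}" for v in g[y,368:406:2]])
E
```

```text
368 370 372 374 376 378 380 382 384 386 388 390 392 394 396 398 400 402 404
184  63  50   9  13  11   9  15  15   6  15  11   7  12  23 103 116 112 111 111
186  63  46   2   6   6  17  10  15   7   5  12  11  16  12 111 113 110 111 110
188  61  57  12  16  12  14  17   9   3   8   3  11  11   7 111 111 111 112 110
190  62  62  39   1  10   9  13   2  13  19  21  18   4  25 112 113 114 114 114
192  66  63  47   7   8   7  13   4   0  21  36  26   9  75 111 113 111 114 112
194  62  65  47   1   9  11  12   4  11  18  31  28  12  92 112 114 113 114 111
196  66  64  48  12   5  19   1   3  10  25  47  50  17  95 112 111 111 114 112
198  61  64  62  48  16   7   6   5   9  16  51  49  29 102 110 113 114 110 111
200  66  63  62  26   6   6  17   2  15  18  45  51  37 100 113 113 115 114 111
202  63  63  60  20  19  17   7  16  14  12  39  52  43  76  78 113 110 110 110
204  62  62  58  19  33   9   9  19  14  29  18  45  48  21  17  99  61  64  77
206  64  59  52  20  29  22  11  24  19  31  30  43  41  25  15  74  22  37  46
208  61  58  56  23  30  20  10   8  13  18  20  28  25  11  14  67  77  34  37
210  56  57  55  29  38   6   0   7   8  11  16  23  18   4  48  65  65  27  32
212  59  60  63  64  53  18  17   7   9   7  11   9  12  31  98  98  70  24  24
214  63  59  53  62  42  42  22   2  12  13  14   0   8  87 114 111 104  95 106
216  53  58  60  45  33  48  27  12  11  11  14  26  43 110 109 108 107 109 111
218  62  63  62  55  20  53  22   7   6  12  41  62  61  78  99 108 113 108 109
220  65  64  63  64  32  52  17  12   2  21  44  62  66  63  66  97 111 111 107
222  52  59  61  63  40  52  12  11   7  26  46  63  62  60  60  64  75 112 106
224  46  45  53  64  55  45  38  45  48  57  62  61  62  60  60  54  58  69  63
226  48  44  49  47  52  64  62  64  62  63  60  51  60  52  43  55  61  58  63
228  47  47  49  42  48  44  55  65  63  61  63  46  61  32  34  47  63  66  60
```

Call:
{"api": "move_arm", "payload": {"jaw": [255,255,255,255], "dp": [[0.0025,0,0],[0.0025,0,0],[0.0025,0,0],[0,0,0]], "rotation": [[0,0,0],[0,0,0],[0,0,0],[0,0,0]]}}

```text
clock: 18.12
position: [0.5881, 0.1083, 0.1052]
tool_rot: [3.141, 0.0, 1.494]
force: [-0.6, -0.0, -1.0]
grip_width: 0.0317
```

```bash
python3 st.py; python3 - <<'E'
from h import *
i=grab_frame("scene"); cv2.imwrite("pics/scene6.png",i); g=i.mean(2)
print("     ",*range(374,412,2))
for y in range(190,228,2): print(y,*[f"{int(v):3d}" for v in g[y,374:412:2]])
E
```

```text
t 18.125 F tool [-0.06 -0.64  0.98] M tool [-0.007  0.018 -0.006] w 0.0317
s 0.074 off [ 0.0001  0.     -0.    ] roterr deg [-0.01 -0.    0.02]
      374 376 378 380 382 384 386 388 390 392 394 396 398 400 402 404 406 408 410
190  58   6  10   2  13   7  12  12  20  31   5   2  88 113 114 115 114 110 112
192  63   3   5   9  12   5   9  15  29  33  22  21 109 114 113 111 114 112 115
194  57   6   1  14  13   3   9  12  28  28  29  60 112 112 112 111 111 112 112
196  67  18   7  11   4   4   7   0  38  53  36  65 110 112 112 108 111 110 113
198  67  57  40  10   8   7   2   4  36  51  50  64 112 112 111 112 112 113 113
200  68  41  18  10  12  13  10   4  29  53  49  86 116 115 113 113 109 109  83
202  60  42  32  20   7  10  15  13  22  44  45  37  51  89 109 113 110 105  69
204  60  38  28  27  10  14  18  23  24  40  48  40  21  24  56  78  84 111  42
206  60  28  23  30   4  17  14  23  31  34  38  29  14  17  38  46  46  83  84
208  65  29  23  22   8  10   1   6   9  22  28  25  14  47  34  37  36  75  69
210  63  50  50  23   9  14   7   6  14  19  17   8  25  60  22  31  32  94  80
212  65  63  63  30   9  13  16  14  13   7  13  10  87  73  26  23  41 113 104
214  62  49  41  33  49  13  12  15  21  12   9  52 113 104  96 107 109 107 112
216  62  58  29  33  43  15   2  17  18  31  46  92 106 106 110 108 106 108 111
218  62  60  38  42  41  15   5   7  40  54  65  58  97 111 107 108 109 106 112
220  67  64  49  41  33   5   5   7  40  56  62  65  61  85 109 106 111 111 112
222  62  62  56  46  40  10  10  19  42  62  61  63  63  63  76 105 109 108 101
224  49  50  68  47  55  53  55  57  58  63  61  60  57  63  58  59  67  62  71
226  46  48  52  57  62  62  64  59  51  59  50  47  57  59  60  60  59  63  55
```

Call:
{"api": "move_arm", "payload": {"jaw": [255,255,255,255,255], "dp": [[0.0012,0,0],[0.0012,0,0],[0.0012,0,0],[0.0012,0,0],[0,0,0]], "rotation": [[0,0,0],[0,0,0],[0,0,0],[0,0,0],[0,0,0]]}}

```text
clock: 18.8
position: [0.5884, 0.112, 0.1052]
tool_rot: [3.141, 0.0, 1.494]
force: [0.4, -0.4, -0.9]
grip_width: 0.0319
```

```bash
python3 st.py; python3 - <<'E'
from h import *
i=grab_frame("scene"); cv2.imwrite("pics/scene7.png",i); g=i.mean(2)
print("     ",*range(386,412,1))
for y in range(194,220,2): print(y,*[f"{int(v):3d}" for v in g[y,386:412]])
E
```

```text
t 18.8 F tool [-0.37  0.39  0.89] M tool [ 0.031 -0.017 -0.065] w 0.0319
s 0.0702 off [ 0.      0.0001 -0.    ] roterr deg [-0.01 -0.    0.03]
      386 387 388 389 390 391 392 393 394 395 396 397 398 399 400 401 402 403 404 405 406 407 408 409 410 411
194  12   2  10  15  12  10  29  36  43  44  29  16  66 102 110 110 112 110 111 113 109 109 110 112 113 117
196   6   4   1   9   8  19  45  51  52  50  38  14  84 111 111 113 113 110 109 110 111 111 112 114 118 115
198   8   3   8   0   7  17  35  46  53  46  44  24  81 111 112 112 110 113 109 114 111 116 112 112 112 104
200   5  12   8   6  12  16  28  43  50  52  50  46  92 114 115 115 112 114 111 111 107 106 111 110  84  54
202  16  16  15  10   8  18  19  36  43  46  45  44  32  32  40  54  93 110 110 112 110 108 106  97  67  45
204  14  17  19  15  31  35  28  26  44  47  48  53  35  27  27  19  37  59  69  61  86 112 108  88  47  28
206  22  21  13  12  24  25  25  28  42  43  41  37  28  16  21  19  20  39  43  41  46  72  85  82  82  65
208  14  11   4  14   4  11   6  15  22  22  24  22  15   3   7  17  31  36  38  39  35  59  72  72  70  58
210   3   5  10   9   9  15  16  11  15  13  19   4  11   7  32  32  26  34  32  28  29  72  94  95  80  49
212   8   8  10  11   5   8  10   2   3   8   5  10  23  70  69  37  20  24  25  26  41  89 114 112 107  71
214  12   8  12   3  13  12  15  22  11  13  16  18  77 105 103  99  96 100 105 109 106 110 108 111 109 104
216  13   1   2   7  15  11  24  30  42  45  72  95 104 107 107 104 110 108 112 112 112 107 107 111 108 109
218   3  11  16  10   6  31  39  47  59  63  58  59  75  99 111 106 107 107 109 113 112 108 110 108 109 108
```

Call:
{"api": "move_arm", "payload": {"jaw": [255,255,255,255,255], "dp": [[0.0015,0,0],[0.0015,0,0],[0.0015,0,0],[0.0015,0,0],[0,0,0]], "rotation": [[0,0,0],[0,0,0],[0,0,0],[0,0,0],[0,0,0]]}}

```text
clock: 19.48
position: [0.5888, 0.1168, 0.1052]
tool_rot: [3.141, 0.0, 1.494]
force: [0.1, -0.3, -0.6]
grip_width: 0.0317
```

```bash
python3 st.py
```

```text
t 19.475 F tool [-0.27  0.11  0.64] M tool [ 0.021  0.006 -0.005] w 0.0317
s 0.0654 off [ 0.0001  0.0001 -0.    ] roterr deg [-0.01 -0.    0.03]
```

Call:
{"api": "move_arm", "payload": {"jaw": [255,255,255,255,255], "dp": [[0.0012,0,0],[0.0012,0,0],[0.0012,0,0],[0.0012,0,0],[0,0,0]], "rotation": [[0,0,0],[0,0,0],[0,0,0],[0,0,0],[0,0,0]]}}

```text
clock: 20.1
position: [0.5891, 0.1207, 0.1052]
tool_rot: [3.141, 0.0, 1.494]
force: [0.2, -0.7, -1.1]
grip_width: 0.0313
```

```bash
python3 st.py
```

```text
t 20.1 F tool [-0.72  0.21  1.11] M tool [-0.004 -0.039  0.038] w 0.0313
s 0.0617 off [ 0.0001  0.0001 -0.    ] roterr deg [-0.01 -0.01  0.03]
```

Call:
{"api": "move_arm", "payload": {"jaw": [255,255,255,255], "dp": [[0.001,0,0],[0.001,0,0],[0.001,0,0],[0,0,0]], "rotation": [[0,0,0],[0,0,0],[0,0,0],[0,0,0]]}}

```text
clock: 20.6
position: [0.5893, 0.123, 0.1052]
tool_rot: [3.141, 0.0, 1.494]
force: [-0.5, 0.1, 0.3]
grip_width: 0.032
```

```bash
python3 st.py
```

```text
t 20.6 F tool [ 0.11 -0.48 -0.26] M tool [-0.067 -0.056 -0.014] w 0.032
s 0.0593 off [ 0.0001  0.0001 -0.    ] roterr deg [-0.01 -0.01  0.03]
```

Call:
{"api": "move_arm", "payload": {"jaw": [255,255,255,255], "dp": [[0.001,0,0],[0.001,0,0],[0.0005,0,0],[0,0,0]], "rotation": [[0,0,0],[0,0,0],[0,0,0],[0,0,0]]}}

```text
clock: 21.1
position: [0.5894, 0.125, 0.1052]
tool_rot: [3.141, 0.0, 1.494]
force: [1.0, -0.6, -0.0]
grip_width: 0.0316
```

```bash
python3 st.py
```

```text
t 21.1 F tool [-0.54  1.07  0.05] M tool [-0.01   0.043 -0.039] w 0.0316
s 0.0572 off [-0.      0.0001  0.    ] roterr deg [-0.01 -0.01  0.03]
```

Call:
{"api": "move_arm", "payload": {"jaw": [255,255,255,255], "dp": [[0.0005,0,0],[0.0005,0,0],[0.0005,0,0],[0,0,0]], "rotation": [[0,0,0],[0,0,0],[0,0,0],[0,0,0]]}}

```text
clock: 21.6
position: [0.5895, 0.1262, 0.1052]
tool_rot: [3.141, 0.0, 1.494]
force: [-0.6, 0.5, -0.2]
grip_width: 0.0319
```

```bash
python3 st.py
```

```text
t 21.6 F tool [ 0.45 -0.63  0.22] M tool [-0.033 -0.036 -0.014] w 0.0319
s 0.0559 off [-0.0002  0.0001 -0.    ] roterr deg [-0.01 -0.01  0.03]
```

Call:
{"api": "move_arm", "payload": {"jaw": [255,255,255,255], "dp": [[0.0005,0,0],[0.0005,0,0],[0.0005,0,0],[0,0,0]], "rotation": [[0,0,0],[0,0,0],[0,0,0],[0,0,0]]}}

```text
clock: 22.1
position: [0.5896, 0.1274, 0.1052]
tool_rot: [3.141, 0.0, 1.494]
force: [-0.4, -0.6, -0.5]
grip_width: 0.0317
```

```bash
python3 st.py
```

```text
t 22.1 F tool [-0.66 -0.31  0.5 ] M tool [-0.013  0.024  0.032] w 0.0317
s 0.0548 off [ 0.      0.0001 -0.    ] roterr deg [-0.01 -0.01  0.03]
```

The move results already show the force (about -y world is axial), so I'll read them directly.

Call:
{"api": "move_arm", "payload": {"jaw": [255,255,255,255], "dp": [[0.0005,0,0],[0.0005,0,0],[0.0005,0,0],[0,0,0]], "rotation": [[0,0,0],[0,0,0],[0,0,0],[0,0,0]]}}

```text
clock: 22.6
position: [0.5897, 0.1286, 0.1052]
tool_rot: [3.141, 0.0, 1.494]
force: [-0.3, 0.1, -0.4]
grip_width: 0.0315
```

Call:
{"api": "move_arm", "payload": {"jaw": [255,255,255,255], "dp": [[0.0004,0,0],[0.0004,0,0],[0.0004,0,0],[0,0,0]], "rotation": [[0,0,0],[0,0,0],[0,0,0],[0,0,0]]}}

```text
clock: 23.1
position: [0.5898, 0.1295, 0.1052]
tool_rot: [3.141, 0.0, 1.494]
force: [0.3, -0.3, -0.3]
grip_width: 0.0317
```

Call:
{"api": "move_arm", "payload": {"jaw": [255,255,255,255], "dp": [[0.0004,0,0],[0.0004,0,0],[0.0004,0,0],[0,0,0]], "rotation": [[0,0,0],[0,0,0],[0,0,0],[0,0,0]]}}

```text
clock: 23.6
position: [0.5899, 0.1305, 0.1052]
tool_rot: [3.141, 0.0, 1.494]
force: [0.2, -0.2, -0.9]
grip_width: 0.0317
```

Call:
{"api": "move_arm", "payload": {"jaw": [255,255,255,255], "dp": [[0.0004,0,0],[0.0004,0,0],[0.0002,0,0],[0,0,0]], "rotation": [[0,0,0],[0,0,0],[0,0,0],[0,0,0]]}}

```text
clock: 24.1
position: [0.5899, 0.1309, 0.1052]
tool_rot: [3.141, 0.001, 1.494]
force: [-0.0, -2.4, -0.0]
grip_width: 0.0316
```

Call:
{"api": "move_arm", "payload": {"jaw": [255,255,255], "dp": [[0.0003,0,0],[0.0002,0,0],[0,0,0]], "rotation": [[0,0,0],[0,0,0],[0,0,0]]}}

```text
clock: 24.48
position: [0.5899, 0.131, 0.1052]
tool_rot: [-3.142, 0.001, 1.493]
force: [-0.2, -5.0, 2.0]
grip_width: 0.0318
```

```bash
python3 st.py; python3 - <<'E'
from h import *
i=grab_frame("scene"); cv2.imwrite("pics/scene8.png",i)
a=np.clip(255*(crop(i,360,165,70,65,10)/255.)**.55,0,255).astype('uint8'); cv2.imwrite("pics/home.png",a[:600])
print(proj("scene",curve(p:=np.load("p.npy"),[.036,.03])[0])) if False else None
E
```

```text
t 24.475 F tool [-5.04  0.18 -1.99] M tool [ 0.131 -1.086 -0.104] w 0.0318
s 0.0511 off [-0.0001  0.0001  0.    ] roterr deg [ 0.   -0.05  0.06]
```

View pics/home.png

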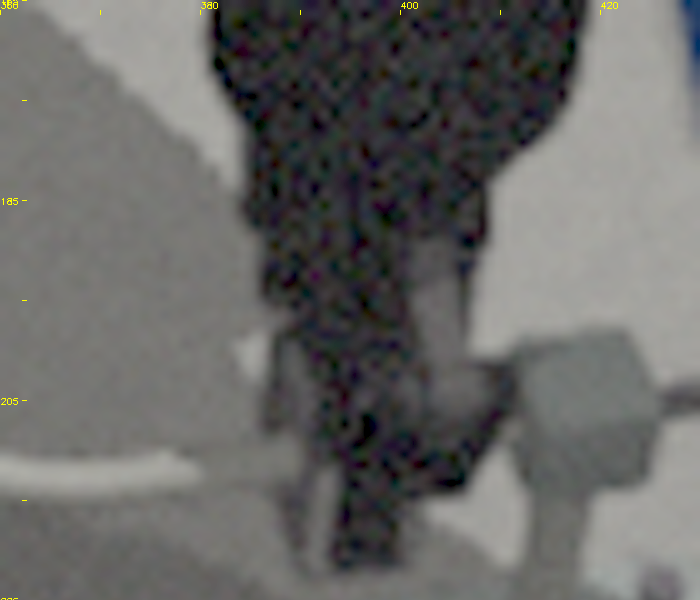

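Call:
{"api": "move_arm", "payload": {"jaw": [255,255,255,255,255], "dp": [[-0.0002,0,0.0006],[-0.0001,0,0.0006],[0,0,0.0006],[0,0,0],[0,0,0]], "rotation": [[0,0,0],[0,0,0],[0,0,0],[0,0,0],[0,0,0]]}}

```text
clock: 25.15
position: [0.59, 0.131, 0.1038]
tool_rot: [3.141, 0.001, 1.493]
force: [-0.4, -5.1, 1.8]
grip_width: 0.0317
```

```bash
python3 st.py
```

```text
t 25.15 F tool [-5.11 -0.04 -1.82] M tool [-0.063 -0.998 -0.058] w 0.0317
s 0.0511 off [-0.0001  0.0002  0.0014] roterr deg [-0.02 -0.03  0.05]
```

```bash
python3 - <<'E'
import cv2; from path import *; from h import *
g=grab_frame("scene"); cv2.imwrite("pics/scene9.png",g)
for f in ("scene0","scene9"):
    g=cv2.imread(f"pics/{f}.png").mean(2); print(f,"     ",*range(394,418,1))
    for y in range(188,220,2): print(y,*[f"{int(v):3d}" for v in g[y,394:418]])
p,r,o=now()
print("holder lead corners",proj("scene",p+r.apply(B+np.array([[.013,y,z] for y in(.016,-.016) for z in(.024,-.02)]))).round(1).tolist())
for h in (0,.03,.06,.075): print(h,"(+-38 body)",proj("scene",p+r.apply([[.038,.042,-h],[.038,-.042,-h],[.014,.057,-h],[.014,-.057,-h]])).round(0).tolist())
E
```

```text
scene0       394 395 396 397 398 399 400 401 402 403 404 405 406 407 408 409 410 411 412 413 414 415 416 417
188 104 103 104 104 103 102 103 105 106 105 103 106 106 106 104 105 106 102 107 106 107 103 103 103
190 105 103 106 106 107 111 107 102 106 108 107 108 105 103 102 106 106 104 105 105 106 103 106 106
192 104 103 101 103 107 104 105 103 105 107 105 103 106 107 105 103 106 106 107 107 105 104 105 104
194 103 107 102 107 105 103 105 104 106 102 103 103 101 104 101 105 103 107 108 106 105 104 102 103
196 101 103 103 103 101 102 103 103 104 102 104 104 104 101 103 108 106 108 104 103 107 105 103 105
198 104 105 106 103 104 103 105 106 104 104 105 107 106 107 101 104 106 101  94  95  98  98  98  99
200 105 102 106 108 106 107 104 105 104 101 104 105 101 101 103 101  84  81  96  99  97  96  99 100
202 103 105 104 104 103 100 103 103 103 103 104 105 103 100  98  92  62  53  81  97 101 101 101 100
204 104 102 101  99 100  83  62  58  85 113 120  93  88 102 102  82  49  41  72  91 100 104 102 102
206 105 104 101  92  92  70  40  49  55  63  62  57  62 101 124 126 126  92  43  72  90  96
[... 2028 characters left out ...]
4   7  13  10   6   7  17  15  15  15   9  55  94 107 111 108 105  76  41  44  41  46  42
216   7  15  12  19   6  12  30  35  49  87  99 105 107 109 108 111 112 110  86  52  49  53  56  51
218  12  12  16  12  13   3  39  46  47  58  74  86  86  96 107 108 108 106  77  44  49  55  52  54
holder lead corners [[400.4, 222.0], [402.6, 208.2], [396.6, 211.4], [398.6, 197.6]]
0 (+-38 body) [[415.0, 227.0], [404.0, 199.0], [406.0, 233.0], [392.0, 196.0]]
0.03 (+-38 body) [[416.0, 217.0], [405.0, 189.0], [407.0, 224.0], [393.0, 186.0]]
0.06 (+-38 body) [[418.0, 207.0], [407.0, 180.0], [409.0, 214.0], [394.0, 176.0]]
0.075 (+-38 body) [[419.0, 202.0], [408.0, 174.0], [410.0, 209.0], [395.0, 171.0]]
```

The dark shape past the holder fits the near finger's outer knuckle (about 57 mm out and 60 mm up), which projects to (409,214). It lies well in front of the rod, so it can't be touching the post. The contact place (s about 0.050) agrees with the collar measured in the pictures. I'm releasing.

Call:
{"api": "move_arm", "payload": {"jaw": [150,145,140,130,110,80,40,0,0,0], "dp": [[0,0,0],[0,0,0],[0,0,0],[0,0,0],[0,0,0],[0,0,0],[0,0,0],[0,0,0],[0,0,0],[0,0,0]], "rotation": [[0,0,0],[0,0,0],[0,0,0],[0,0,0],[0,0,0],[0,0,0],[0,0,0],[0,0,0],[0,0,0],[0,0,0]]}}

```text
clock: 26.45
position: [0.5899, 0.1313, 0.1038]
tool_rot: [3.141, 0.0, 1.494]
force: [0.0, -1.0, -0.0]
grip_width: 0.0851
```

```bash
python3 st.py; python3 -c "
from path import *
p,r,o=now(); rows([p+[0,0,.06],p+[-.03,-.12,.16]],[r,r],[5,5])"
```

```text
t 26.45 F tool [-0.98  0.08  0.04] M tool [ 0.01  -0.021  0.062] w 0.0851
s 0.0507 off [-0.0001  0.0001  0.0014] roterr deg [-0.01 -0.01  0.04]
dp [[0.0, 0.0, -0.015], [0.0, 0.0, -0.015], [0.0, 0.0, -0.015], [0.0, 0.0, -0.015], [0.0, 0.0, -0.015], [-0.0305, -0.0052, -0.025], [-0.0305, -0.0051, -0.025], [-0.0305, -0.0052, -0.025], [-0.0305, -0.0051, -0.025], [-0.0305, -0.0052, -0.025]]
rot [[0.0, 0.0, 0.0], [0.0, 0.0, 0.0], [0.0, 0.0, 0.0], [0.0, 0.0, 0.0], [0.0, 0.0, 0.0], [0.0, 0.0, 0.0], [0.0, 0.0, 0.0], [0.0, 0.0, 0.0], [0.0, 0.0, 0.0], [0.0, 0.0, 0.0]]
end [0.5599 0.0113 0.2638] [3.1413e+00 2.0000e-04 1.4937e+00]
```

Call:
{"api": "move_arm", "payload": {"jaw": [0,0,0,0,0,0,0,0,0,0], "dp": [[0,0,-0.01],[0,0,-0.02],[0,0,-0.025],[0,0,-0.025],[0,0,-0.025],[0,0,-0.025],[-0.03,0,-0.025],[-0.045,0,-0.025],[-0.06,0,-0.02],[-0.06,0,-0.01]], "rotation": [[0,0,0],[0,0,0],[0,0,0],[0,0,0],[0,0,0],[0,0,0],[0,0,0],[0,0,0],[0,0,0],[0,0,0]]}}

```text
clock: 27.7
position: [0.5779, -0.0254, 0.2743]
tool_rot: [3.139, 0.0, 1.494]
force: [0.9, -0.5, -0.5]
grip_width: 0.0851
```

```bash
python3 st.py|head -1; python3 - <<'E'
from h import *; from rod import *
t=grab_frame("top");s=grab_frame("scene")
for n,i in(("top",t),("scene",s)): cv2.imwrite(f"pics/{n}10.png",i)
m=lambda i:np.clip(255*(i/255.)**.6,0,255).astype('uint8')
w=np.hstack([cv2.resize(t,(400,300),interpolation=cv2.INTER_AREA),cv2.resize(s,(400,300),interpolation=cv2.INTER_AREA)])
a=np.hstack([crop(t,210,235,50,37,8),crop(s,375,185,50,37,8)])
cv2.imwrite("pics/final.png",m(np.vstack([a,w])))
p=np.load("p.npy"); P=curve(p,[.036,.049,.062])[0]; print(proj("top",P+[0,0,.02]).round(1).tolist(),proj("scene",P).round(1).tolist())
# bystanders: difference vs start in patches around bottle, beaker, tip box
for n,pts in (("top",[(380,172),(490,238),(150,352)]),("scene",[(289,325),(154,292),(452,161)])):
    a=cv2.imread(f"pics/{n}0.png",0).astype(np.float32);b=cv2.imread(f"pics/{n}10.png",0).astype(np.float32)
    for x,y in pts: print(n,(x,y),np.round(cv2.phaseCorrelate(a[y-28:y+28,x-28:x+28].copy(),b[y-28:y+28,x-28:x+28].copy()),2))
E
```

```text
t 27.7 F tool [-0.4   0.89  0.49] M tool [-0.041 -0.008 -0.047] w 0.0851
[[243.3, 255.4], [249.6, 255.8], [255.9, 256.3]] [[400.6, 208.6], [394.8, 209.4], [389.0, 210.1]]Traceback (most recent call last):
  File "<stdin>", line 12, in <module>
    return _wrapfunc(a, 'round', decimals=decimals, out=out)
    return _wrapit(obj, method, *args, **kwds)
    conv = _array_converter(obj)
ValueError: setting an array element with a sequence. The requested array has an inhomogeneous shape after 1 dimensions. The detected shape was (2,) + inhomogeneous part.
```

The viewer limit is reached, so I'll check from pixel values.

```bash
python3 - <<'E'
from h import *
for f,x0,y0,y1 in (("scene10",384,196,222),("top10",236,246,270)):
    g=cv2.imread(f"pics/{f}.png").mean(2); print(f,"  ",*range(x0,x0+26))
    for y in range(y0,y1,2): print(y,*[f"{int(v):3d}" for v in g[y,x0:x0+26]])
for n,pts in (("top",[(380,172),(490,238),(150,352)]),("scene",[(289,325),(154,292),(452,161)])):
    a=cv2.imread(f"pics/{n}0.png",0).astype(np.float32);b=cv2.imread(f"pics/{n}10.png",0).astype(np.float32)
    for x,y in pts:
        q=cv2.phaseCorrelate(a[y-28:y+28,x-28:x+28].copy(),b[y-28:y+28,x-28:x+28].copy()); print(n,(x,y),np.round(q[0],2),round(q[1],2))
E
```

```text
scene10    384 385 386 387 388 389 390 391 392 393 394 395 396 397 398 399 400 401 402 403 404 405 406 407 408 409
196 107 111 111 108 108 107 105 108 104 105 103 105 106 111 106 107 105 107 108 105 108 107 107 106 106 108
198 107 107 107 108 108 106 103 105 102 104 104 103 104 102 103 105 108 111 109 107 107 107 110 109 108 110
200 104 108 107 100  96  97  98  97  98  96  93  86  82  87  94  95 102 109 109 106 108 108 104 108 104 105
202 107 107 107  87  61  82  99 100  99  86  69  61  62  60  74  92  98 102 106 105 103 106 106 106 103  95
204 105 104 106  79  36  62  89  95  97  77  39  33  35  34  75  97  96  85  97 116 126  99  91 105 104  85
206 109 106  97  63  37  41  80  96  96 100  89  82  81  78  88  97  99  95  84  66  57  58  63 103 129 133
208 100 105  95  86  71  48  54  85  95  99  97  95  96  97 100  97  99  97  97  77  52  53  56  80  98  95
210 104 119 127 125 116  88  53  67  84  84  82  81  78  72  68  67  54  51  55  44  39  41  43  73  87  94
212  68  73  74  69  65  55  36  36  36  41  33  37  33  36  38  31  35  33  34  31  21  22  41  84 106 109
214  97 101  
[... 1336 characters left out ...]
 96  99  98  99  98  99  98  97 101  87  40  21  33  42  34
262 124 128 134  93  37  35  41  29  90 103 100  99 101  99 101 100 100 100  98 104  72  23  11  85  53  31
264 126 111  65  39  73  84  86  86  55  15   1   5   5  23  27  29  29  50  57  59  43  20  26  84  52  33
266  73  83  81  80  82  79  81  81  82  83  82  82  82  87  60  41  47  34  29  29  29  28  39  79  44  29
268  78  79  77  77  76  77  76  75  76  96 100  98 100 100 108  82  59  92 102  84  84  82  84  81  87  43
top (380, 172) [ 0.02 -0.02] 0.91
top (490, 238) [-0.02  0.01] 0.99
top (150, 352) [-0.02  0.02] 1.0
scene (289, 325) [ 0.04 -0.  ] 0.96
scene (154, 292) [ 0.04 -0.05] 1.02
scene (452, 161) [ 0.01 -0.07] 0.98
```

```bash
python3 -c "
from workcell import workorder; print(workorder.job_done())"
```

```text
the job is handed in; nothing more can be done
None
```

I picked up the holder nearest the base and threaded it onto the free end of the rod. I slid it round the bend, brought it up against the stop collar and let go, then backed the arm away. I handed in at about 28 s on the robot's clock, well under the 72 s limit.

- **Sliding:** The force readings between moves stayed under about 2 N all the way along. Shifts of about 1.3 mm each way on the straight met no contact.
- **Contact with the collar:** The readings reached about 5 N along the rod, with the bore's mid-point about 50–51 mm along the rod from the post. The pictures put home at about 49 mm. That 1–2 mm difference is within the calibration and grip uncertainty.
- **After release:** Pixel values in the top view show the holder on the rod directly against the collar, with no visible gap. A gap of 1 mm or so could be hidden by the viewing angle.
- **Bystanders:** The bottle, beaker and tip box moved less than 0.1 px in both views.
- **Not checked:** I had used up the 12 pictures, so I did not see the final state by eye. I also did not nudge the holder after release to confirm it is seated.

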